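# Rebuild the toy lighthouse in the right order

## Task

Rebuild the toy lighthouse on the green plate. First lift the red cap and the blue cylinder off the tan bridge piece and set them aside separately on the bench; then stand the bridge upright in the middle of the green plate and in line with its length, lay the white ring flat on the middle of the bridge, stand the blue cylinder inside the ring, and put the red cap the right way up and centred on top. Leave the yellow ring, the wooden duck and the saucepan where they are.

Things in the scene. Friction and masses are not known exactly. Their poses are not given: they have to be found in the camera images.
- plate: Flat green plastic plate fixed to the bench, 150 mm long (its x axis) x 86 mm (y axis) x 6 mm thick. Origin: centre of its underside, on the bench top; z up. The bridge goes on its top face, long side along the plate's x axis (either way round).
- bridge_center (a point): Tan wooden bridge block, one solid loose piece, 120 mm long (x axis) x 56 mm wide (y) x 50 mm high (z), flat top, a half-round archway of 20 mm radius cut through along y at the middle of its underside (solid above it: grip across the 56 mm, upper half). This point: its centre, 25 mm above its underside. About 0.18 kg. On the bench; at the start the cylinder stands on it and the cap on the cylinder.
- cylinder_center (a point): Blue plastic cylinder block, 38 mm diameter, 70 mm high, z along its axis, edges rounded 3 mm. This point: its centre, 35 mm above its underside. About 0.06 kg. Loose, at the start standing on the bridge. In its final place it stands on the bridge top through the ring: the lowest 22 mm are inside the ring, the upper 48 mm stand clear.
- cap_center (a point): Red wooden cap (lighthouse roof), 44 mm diameter with straight sides for its lower 30 mm, then a cone narrowing to 24 mm diameter at the flat top; 44 mm high in all, solid, flat underside, z up. This point is its centre, 22 mm above its underside. About 0.035 kg. Loose, at the start standing on top of the cylinder.
- white_ring_center (a point): White plastic stacking ring lying flat on the bench, 60 mm outer diameter, 46 mm hole right through, 22 mm high, z along its axis. This point is its centre, 11 mm above its underside. About 0.03 kg. Loose.
- yellow_ring_center (a point): Yellow plastic stacking ring of the same shape and size as the white one (60 mm outside, 46 mm hole, 22 mm high), flat on the bench; this point is its centre, 11 mm up. Loose. Not to be used or disturbed.
- duck: Pull-along wooden duck on a blue board with four red wheels, about 112 mm long (x axis, beak to +x) x 64 mm wide x 108 mm high. Origin: centre of its underside, on the bench. Loose. Not to be disturbed.
- saucepan: Aluminium toy saucepan, 112 mm diameter, 50 mm high, with a black handle 150 mm out from the middle along its x axis. Origin: centre of its underside, on the bench. Loose. Not to be disturbed.
- music_box: Orange music box with a red press button on top, 100 mm (x) x 150 mm (y) x 72 mm high, fixed to the bench. Origin: centre of its underside. Only to be kept clear of.
There are look-alikes about, which are no part of the job. Several things look just like the part that bears bridge_center: the one meant starts farthest from the robot's base.

How it is judged (in metres and radians):
On the way, in this order (a step that is already met when the one before it is completed fails the run):
1. the red cap and the blue cylinder have been set aside on the bench, off the bridge and apart, and let go (height (world z) of cylinder_center below 0.055 m and height (world z) of cap_center below 0.045 m and horizontal distance between each of cylinder_center, cap_center and bridge_center above 0.04 m and contact force between the fingers and cylinder below 0.05 N and contact force between the fingers and cap below 0.05 N), for 0.2 s.
2. the bridge stands upright on the green plate, in line with it (horizontal distance between bridge_center and plate below 0.012 m and angle between the x axis of bridge_center and the x axis of plate, either way round below 0.15 rad and angle between bridge_center's own z axis and vertical below 0.1 rad and z of bridge_center in the frame of plate between 0.026 and 0.036 m), for 0.2 s.
3. the white ring lies flat on the bridge (horizontal distance between white_ring_center and bridge_center below 0.01 m and z of white_ring_center in the frame of bridge_center between 0.032 and 0.04 m and angle between the z axis of white_ring_center and the z axis of plate, either way round below 0.1 rad), for 0.2 s.
4. the blue cylinder stands in the ring (horizontal distance between cylinder_center and white_ring_center below 0.008 m and z of cylinder_center in the frame of bridge_center between 0.056 and 0.064 m and angle between the z axis of cylinder_center and the z axis of plate, either way round below 0.1 rad), for 0.2 s.
At the end, for the whole second after the job is handed in: Bridge upright on the plate, within 12 mm and 0.15 rad; white ring flat on it within 10 mm; cylinder on the bridge inside the ring within 8 mm; cap upright on it within 10 mm; heights within 4 to 5 mm, tilts under 0.1 rad, at rest under 10 mm/s; other things moved under 30 mm (all of step 2 and all of step 3 and all of step 4 and horizontal distance between cap_center and cylinder_center below 0.01 m and angle between cap_center's own z axis and vertical below 0.1 rad and z of cap_center in the frame of cylinder_center between 0.053 and 0.061 m and linear speed of each of bridge, white_ring, cylinder, cap below 0.01 m/s); the robot touches nothing.
It fails at once if the yellow ring is disturbed (moved more than 30 mm) (distance of yellow_ring_center from where it was at the start of the episode above 0.03 m).
It fails at once if the wooden duck is disturbed (moved more than 30 mm) (distance of duck from where it was at the start of the episode above 0.03 m).
It fails at once if the toy saucepan is disturbed (moved more than 30 mm) (distance of saucepan from where it was at the start of the episode above 0.03 m).
It also fails if it takes over 138 s, if anything falls off the work surface, if the arm or the gripper's body presses on something with over 40 N, if the wrist force passes 120 N, or if a joint passes its speed limit or range.

## Robot

A 6-joint arm with a two-finger parallel gripper is mounted at the origin on the work surface. World frame = base frame: x ahead of the robot, y to its left, z up, the work surface at z = 0. Lengths are in mm, angles in rad, forces in N, time in s.
With the tool pointing down it reaches from about 300 to 825 mm from the base axis. Payload 5.4 kg.
Tool frame: the origin (TCP) lies midway between the tips of the shut fingers; the grasp point (between the pads) lies manip.pinch_z behind it (manip.pinch_z is the distance from the TCP to the grasp point, in mm); z points along the fingers, y is the line along which they close (so a half turn about z gives the same grasp; the last joint's range is limited). The gripper opens to 92 mm and grips with 3 to 60 N. Pads are 20 mm wide; open, the fingers measure 128 mm over their backs; the gripper's body (75 mm by 189 mm) begins 69 mm behind the grasp point.
Start: joints at [0.903, 0.158, 1.597, -0, 1.386, -0.21], TCP at [254.143, 515.769, 214.601] pointing down, gripper open.
Joint ranges: [-2.91, 2.91], [-0.94, 2.29], [0.18, 2.7], [-1.29, 4.43], [0.17, 2.64], [-3, 3]. Speed limits (rad/s): [2.57, 2.57, 3.14, 3.14, 3.14, 3.14].

## Interface

Orientations are given as a unit quaternion [x, y, z, w].
In Python, from bench import status, imaging, manip, search_frame, outline_of gives the robot as it stands.
- The arm moves only by the tool drive_tool, never from a script. Its argument "steps" is a list of rows, each an object of numbers: "grip": the opening, from -1 (shut) to 1 (fully open); "x", "y", "z": the shift along the tool's x, y, z in m; "spin": the turn about the tool's z in degrees. In form: [{"grip": .., "x": .., "y": .., "z": .., "spin": ..}, ...]. A call has 1 to 8 rows; each row shifts and turns the commanded pose from where the row before left it, along the tool's axes as they then stand; what a row does not reach is not made up. A row lasts 1/10 s, in which the tool goes at most 50 mm and 8.59 degrees, less where a joint would pass 70% of its speed; a pose out of reach is approached as far as the arm can. A call with a gripper value outside its range is refused whole. The fingers move at their own pace and stop on an object; "newtons" is the grip in N (left out, the last holds). Time passes only in rows, so rows that do not move let the fingers close. It gives the time, the measured TCP pose, the force and the opening at its end, in the units of the state.
- status.sense(): the state, without advancing time (a new reading comes with each control period).
- imaging.camera(name): name is "side" or "top" or "wrist"; returns the picture (400x640x3 uint8, red, green, blue); there is no depth.
- imaging.camera_info(name): a dict with "mtx" (3x3 intrinsics, pixels), "k1" (the pictures are not rectified: a ray, as slopes to the right and down, at radius r is drawn at 1 + k1 r^2 times it, then the intrinsics apply), "position" and "rotation" of the camera in the world. Camera axes: x right, y up, looking along -z (the intrinsics and any distortion apply to the point x, -y, -z); pixel columns grow to the right and rows downward; lengths in mm; the calibration is good to about 2 mm. A picture is of the moment at which its call begins: read the wrist's pose just before it. camera_info takes no time and is no camera call; for the wrist camera it gives the pose at the moment of the call.
- manip.sign_off(): hands the job in, once; it reports no verdict.
Trained networks look in the newest picture that a camera, given by its name, has taken for a name from the list of things; names that differ only in an ending like _2 or _b are one class to them, and where a whole thing is asked for, a point or a joint stands for the part that bears it (a point fixed in the world has none). Each returns a list of dicts, best first, with "conf" (0 to 1); they miss things now and then, are a little off and sometimes report something else, mostly with a low value. They report only what shows in the picture. A call takes as long as a camera call. They do not tell look-alikes from the thing itself.
- search_frame(query, camera): "extent" ([left, top, right, bottom] in pixels, round what is visible of it).
- outline_of(query, camera): "mask" (400x640 bool, what is visible of it) and "extent" ([left, top, right, bottom] in pixels, round what is visible of it).
The state is a dict: "t": time; "joints": joint angles; "qd": joint speeds; "joint_torque": joint torques, N m; "eef_pos": TCP position; "tool_rot": TCP orientation; "contact_force": force on the tool from outside, world axes, zero at the start; "ft_torque": the same for the moment, N m; "opening": finger opening in mm.
Only numpy, scipy, OpenCV 4.12 (cv2) and the standard library are available. Lean on these libraries where they do the work, as an engineer would, in place of code of your own. Each camera call takes 0.05 s, during which the arm holds its last target. There are 200 camera calls.

## Working session

There is one attempt and no reset: what is moved stays moved. The work goes in short steps, Python scripts to look and compute and a tool call to move; the robot and the scene stay as the last step left them, time stands still between calls to the robot, and variables do not carry over. Pictures are saved under pics/ and viewed, on a budget of 14 in all, crops included, one or two more only if the job needs it, and the job is handed in when it is done.

Besides the shell and the picture viewer there is one more tool, called after ">>>" by a JSON object that holds its "api" and its "payload". drive_tool: Moves the arm, as the interface text tells. Its arguments: {"type":"object","properties":{"steps":{"type":"array","items":{"type":"object","properties":{"grip":{"type":"number"},"x":{"type":"number"},"y":{"type":"number"},"z":{"type":"number"},"spin":{"type":"number"}}}},"newtons":{"type":"number"}},"required":["steps"]}

```bash
ls; mkdir -p pics
cat > h.py <<'E'
import numpy as np, cv2
from bench import status, imaging, manip, search_frame, outline_of
def ray(info,uv):
    K=np.array(info["mtx"]);d=np.array([[uv]],float)
    p=cv2.undistortPoints(d,K,np.array([info["k1"],0,0,0,0.]))[0,0]
    R=np.array(info["rotation"]);
    return np.array(info["position"]),R@np.array([p[0],-p[1],-1])
def at_z(info,uv,z):
    o,d=ray(info,uv); return o+d*(z-o[2])/d[2]
def proj(info,P):
    P=np.atleast_2d(P);R=np.array(info["rotation"]);c=(P-np.array(info["position"]))@R
    q=np.c_[c[:,0]/-c[:,2],-c[:,1]/-c[:,2],np.ones(len(P))]
    return cv2.projectPoints(q,np.zeros(3),np.zeros(3),np.array(info["mtx"]),np.array([info["k1"],0,0,0,0.]))[0][:,0]
def save(n,im): cv2.imwrite("pics/"+n,np.ascontiguousarray(im[...,::-1]))
E
python3 - <<'E'
from h import *
print(status.sense(), manip.pinch_z)
for n in("top","side"):
    save(n+"0.png",imaging.camera(n)); i=imaging.camera_info(n); print(n,i)
    for q in ["plate","bridge_center","cylinder_center","cap_center","white_ring_center","yellow_ring_center","duck","saucepan","music_box"]:
        print(q,[(np.round(r["extent"]).astype(int).tolist(),round(r["conf"],2)) for r in search_frame(q,n)])
E
```

```text
pics
{'t': 0.0, 'joints': array([ 9.02894343e-01,  1.59052838e-01,  1.59822880e+00,  3.38492171e-05,
        1.38618892e+00, -2.10106746e-01]), 'qd': array([ 9.93421279e-06,  3.00161062e-04, -3.11569847e-04, -3.50397119e-04,
       -7.49476916e-04,  2.13332952e-03]), 'joint_torque': array([-5.46546798e-04, -3.85572767e+01, -3.22105515e+01,  7.01149274e-02,
        3.80397413e-02, -1.40910706e-04]), 'eef_pos': array([253.75165722, 515.28537795, 213.61851205]), 'tool_rot': array([ 2.26906975e-01,  9.73915984e-01, -8.42846728e-04, -4.14147820e-04]), 'contact_force': array([ 0.03621938, -0.67368142,  0.14508942]), 'ft_torque': array([-0.0025207 , -0.03436869, -0.01644726]), 'opening': 92.14056409626934} 18.700000000000003
top {'mtx': array([[446.42182666,   0.        , 321.73363896],
       [  0.        , 446.42182666, 192.0755928 ],
       [  0.        ,   0.        ,   1.        ]]), 'k1': -0.04354292243647564, 'position': array([ 283.07506055,  -34.45905348, 1728.82801528]), 'rotation': array([ 0.04153049, -0.04812827, -0.70357822,  0.70776873])}
plate [([210, 186, 238, 230], 0.77)]
b
[... 614 characters left out ...]
 -0.04362364135103638, 'position': array([  375.9333146 , -1013.72093858,  1151.52302181]), 'rotation': array([ 0.36558952, -0.02106315, -0.05111091,  0.9291331 ])}
plate [([275, 137, 322, 160], 0.74), ([326, 106, 358, 143], 0.34)]
bridge_center [([288, 185, 331, 216], 0.97), ([250, 158, 280, 194], 0.75), ([253, 221, 297, 251], 0.64)]
cylinder_center [([302, 183, 314, 200], 0.6), ([347, 164, 368, 175], 0.34)]
cap_center [([299, 166, 316, 184], 0.61)]
white_ring_center [([346, 163, 368, 174], 0.44)]
yellow_ring_center [([369, 226, 384, 247], 0.76)]
duck [([303, 261, 344, 297], 0.59)]
saucepan [([257, 346, 340, 400], 0.57)]
music_box [([326, 105, 361, 143], 0.57), ([303, 184, 314, 198], 0.17)]
```

```bash
sed -i 's/R=np.array(info\["rotation"\])/R=Rot.from_quat(info["rotation"]).as_matrix()/; 1a from scipy.spatial.transform import Rotation as Rot' h.py
python3 - <<'E'
import cv2
a=cv2.imread("pics/top0.png")[110:290,160:480]; cv2.imwrite("pics/top0c.png",cv2.resize(a,None,fx=2.5,fy=2.5,interpolation=cv2.INTER_CUBIC))
a=cv2.imread("pics/side0.png")[90:330,220:420]; cv2.imwrite("pics/side0c.png",cv2.resize(a,None,fx=2.5,fy=2.5,interpolation=cv2.INTER_CUBIC))
from h import *
i=imaging.camera_info("top")
for n,u,z in [("plate",(224,208),6),("A",(294.5,205),50),("B",(330,235),50),("C",(267,241),50),("white",(260,158),22),("yel",(339.5,159),22),("duck",(381,204),60),("pan",(440,215),50),("box",(200,158),72)]:
    p=at_z(i,u,z); print(n,p.round(),np.hypot(*p[:2]).round())
E
```

```text
plate [438. 328.   6.] 548.0
A [447.  53.  50.] 451.0
B [335. -81.  50.] 345.0
C [312. 154.  50.] 348.0
white [633. 191.  22.] 661.0
yel [ 631. -118.   22.] 642.0
duck [ 452. -273.   60.] 528.0
pan [ 413. -498.   50.] 647.0
box [621. 412.  72.] 745.0
```

View pics/top0c.png

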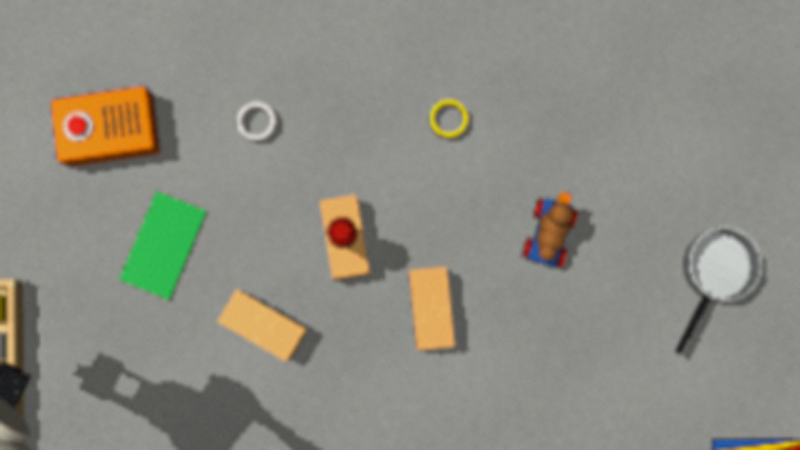

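View pics/side0c.png

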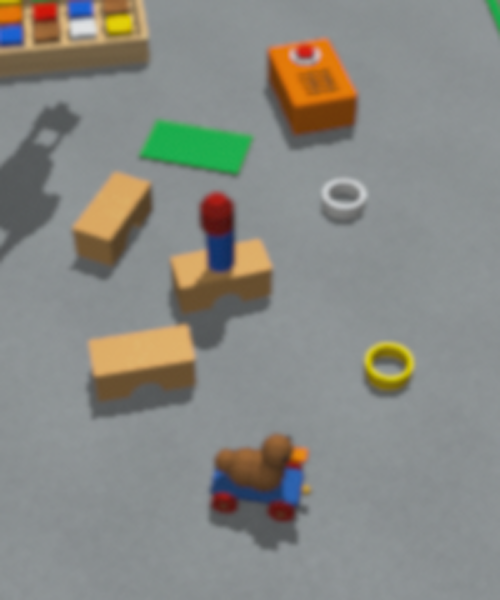

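Three look-alike bridges in the top view: (294,205) at 451 mm with the red cap on it, (330,235) at 345 mm, (267,241) at 348 mm. The first is farthest from the base and carries the tower, so it's the one meant. The white ring is at (260,158), yellow at (339,159), plate at (224,208).

```bash
cat >> h.py <<'E'
def rect(info,mask,z):
    c=max(cv2.findContours(mask.astype(np.uint8),cv2.RETR_EXTERNAL,cv2.CHAIN_APPROX_NONE)[0],key=cv2.contourArea)[:,0]
    w=np.array([at_z(info,p,z)[:2] for p in c],np.float32)
    (x,y),(a,b),t=cv2.minAreaRect(w)
    if b>a: a,b,t=b,a,t+90
    return np.round([x,y,a,b,(t+90)%180-90],1)
def mask(im,name):
    h,s,v=cv2.split(cv2.cvtColor(im,cv2.COLOR_RGB2HSV)); h=h.astype(int)
    return {"green":(h>45)&(h<85)&(s>110),"tan":(h>9)&(h<22)&(s>80)&(v>170),"red":((h<6)|(h>174))&(s>140)&(v>60),
     "blue":(h>100)&(h<125)&(s>140),"white":(s<30)&(v>190),"yellow":(h>22)&(h<33)&(s>150)}[name]
def tcp():
    s=status.sense(); R=Rot.from_quat(s["tool_rot"]).as_matrix()
    return s["eef_pos"],R
def go(x,y,z,yaw):
    "shift in tool axes and spin to get TCP there with tool y at yaw (deg)"
    p,R=tcp(); d=R.T@(np.array([x,y,z])-p)/1000
    cur=np.degrees(np.arctan2(R[1,1],R[0,1])); s=(cur-yaw+90)%180-90
    print("t",round(status.sense()["t"],1),"shift",d.round(4),"spin",round(s,1),"yaw now",round(cur,1), "j6",status.sense()["joints"][5].round(2))
E
python3 - <<'E'
from h import *
i=imaging.camera_info("top"); im=cv2.imread("pics/top0.png")[...,::-1].copy()
m=np.zeros((400,640),bool); m[175:240,200:250]=1; print("plate",rect(i,mask(im,"green")&m,6))
m=np.zeros((400,640),bool); m[180:228,280:312]=1; print("bridge",rect(i,mask(im,"tan")&m,50))
m=np.zeros((400,640),bool); m[140:176,250:273]=1; print("white",rect(i,mask(im,"white")&m,22))
w=imaging.camera_info("wrist");p,R=tcp();print(w["mtx"][0,0],R.T@(w["position"]-p), R.T@Rot.from_quat(w["rotation"]).as_matrix())
go(447,53,360,10)
E
```

```text
plate [439.8 325.4 147.5  84.8 -21.1]
bridge [423.4  39.   65.3  55.3   9.8]
white [635.  183.5  54.7  51.5 -89.6]
304.8232646667006 [  84.11138674   -1.09117737 -171.18198221] [[ 2.82332659e-04  9.55867833e-01  2.93796880e-01]
 [ 9.99999402e-01  4.06320415e-05 -1.09317482e-03]
 [-1.05686821e-03  2.93797013e-01 -9.55867249e-01]]
t 1.0 shift [-0.3775 -0.3299 -0.1454] spin 53.8 yaw now 63.8 j6 -0.21
```

>>> {"api": "drive_tool", "payload": {"steps": [{"grip": 1, "x": -0.0315, "y": -0.0275, "z": -0.012}, {"grip": 1, "x": -0.0315, "y": -0.0275, "z": -0.012}, {"grip": 1, "x": -0.0315, "y": -0.0275, "z": -0.012}, {"grip": 1, "x": -0.0315, "y": -0.0275, "z": -0.012}, {"grip": 1, "x": -0.0315, "y": -0.0275, "z": -0.012}, {"grip": 1, "x": -0.0315, "y": -0.0275, "z": -0.012}, {"grip": 1, "x": -0.0315, "y": -0.0275, "z": -0.012}, {"grip": 1, "x": -0.0315, "y": -0.0275, "z": -0.012}], "newtons": 12}}

```text
invalid input at $.steps[0]: expected keys grip, x, y, z, spin
```

>>> {"api": "drive_tool", "payload": {"steps": [{"grip": 1, "x": -0.0315, "y": -0.0275, "z": -0.012}, {"grip": 1, "x": -0.0315, "y": -0.0275, "z": -0.012}, {"grip": 1, "x": -0.0315, "y": -0.0275, "z": -0.012}, {"grip": 1, "spin": -7.2}, {"grip": 1, "spin": -7.2}, {"grip": 1, "spin": -7.2}, {"grip": 1, "spin": -7.2}, {"grip": 1, "spin": -7.2}]}}

```text
invalid input at $.steps[0]: expected keys grip, x, y, z, spin
```

Run:
```python
from h import *
i=imaging.camera_info("wrist"); im=imaging.camera("wrist"); save("w1.png",im)
print(tcp()[0].round(1)); go(447,53,360,100)
print("tan",rect(i,mask(im,"tan"),50)," redtop164",rect(i,mask(im,"red"),150))
for q in("bridge_center","cap_center","cylinder_center"):print(q,[(r["extent"],r["conf"]) for r in search_frame(q,"wrist")])
```

```text
[254.1 515.8 214.6]
t 1.1 shift [-0.3775 -0.3299 -0.1454] spin -36.2 yaw now 63.8 j6 -0.21
tan [219.4 608.7 305.6 147.7   2.8]  redtop164 [129.5 564.   31.2  28.    2.9]
bridge_center []
cap_center []
cylinder_center []
```

View pics/w1.png

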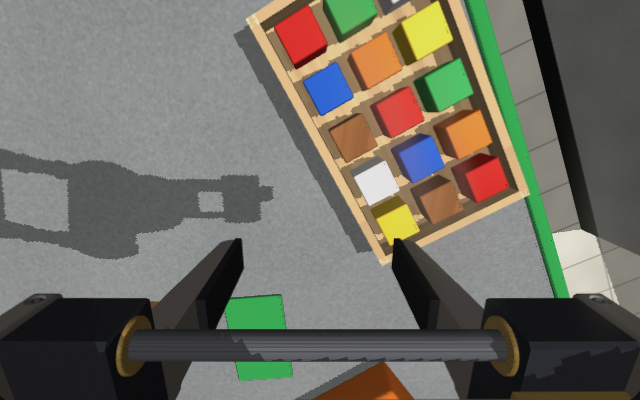

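The wrist view shows only the toy-block box and the plate's corner at (258,335), because the moves were refused. Every row needs all five keys.

>>> {"api": "drive_tool", "payload": {"steps": [{"grip": 1, "x": -0.0315, "y": -0.0275, "z": -0.012, "spin": 0}, {"grip": 1, "x": -0.0315, "y": -0.0275, "z": -0.012, "spin": 0}, {"grip": 1, "x": -0.0315, "y": -0.0275, "z": -0.012, "spin": 0}, {"grip": 1, "x": -0.0315, "y": -0.0275, "z": -0.012, "spin": 0}, {"grip": 1, "x": -0.0315, "y": -0.0275, "z": -0.012, "spin": 0}, {"grip": 1, "x": -0.0315, "y": -0.0275, "z": -0.012, "spin": 0}, {"grip": 1, "x": -0.0315, "y": -0.0275, "z": -0.012, "spin": 0}, {"grip": 1, "x": -0.0315, "y": -0.0275, "z": -0.012, "spin": 0}], "newtons": 12}}

```text
t: 2.0
eef_pos: [383.3, 205.5, 311.3]
tool_rot: [0.227, 0.974, 0.0, 0.0]
contact_force: [0.6, -0.0, 1.1]
opening: 91.7
```

>>> {"api": "drive_tool", "payload": {"steps": [{"grip": 1, "x": -0.0315, "y": -0.0275, "z": -0.012, "spin": 0}, {"grip": 1, "x": -0.0315, "y": -0.0275, "z": -0.012, "spin": 0}, {"grip": 1, "x": -0.0315, "y": -0.0275, "z": -0.012, "spin": 0}, {"grip": 1, "x": -0.0315, "y": -0.0275, "z": -0.012, "spin": 0}, {"grip": 1, "x": 0, "y": 0, "z": 0, "spin": -8.5}, {"grip": 1, "x": 0, "y": 0, "z": 0, "spin": -8.5}, {"grip": 1, "x": 0, "y": 0, "z": 0, "spin": -8.5}, {"grip": 1, "x": 0, "y": 0, "z": 0, "spin": -8.5}]}}

```text
t: 2.8
eef_pos: [447.4, 52.5, 358.7]
tool_rot: [-0.071, 0.998, 0.0, 0.0]
contact_force: [-0.1, -0.5, -1.0]
opening: 91.9
```

>>> {"api": "drive_tool", "payload": {"steps": [{"grip": 1, "x": 0, "y": 0, "z": 0, "spin": -2}, {"grip": 1, "x": 0, "y": 0, "z": 0, "spin": 0}]}}

```text
t: 3.0
eef_pos: [447.4, 52.7, 358.7]
tool_rot: [-0.085, 0.996, -0.0, 0.0]
contact_force: [-0.3, -0.3, -0.1]
opening: 91.6
```

Run:
```python
from h import *
i=imaging.camera_info("wrist"); im=imaging.camera("wrist"); save("w2.png",im)
print(tcp()[0].round(1)); go(447,53,360,100)
print("tan",rect(i,mask(im,"tan"),50)," red150",rect(i,mask(im,"red"),150))
for q in("bridge_center","cap_center","cylinder_center"):print(q,[(r["extent"],r["conf"]) for r in search_frame(q,"wrist")])
```

```text
[447.3  52.7 358.7]
t 3.0 shift [ 0.0003  0.0004 -0.0013] spin -0.3 yaw now 99.7 j6 -1.89
tan [312.2 166.2 120.   56.2  60.5]  red150 [442.2  41.   45.   40.6   9.8]
bridge_center [([364.1, 44.8, 455.2, 132.1], 0.96), ([292.9, 121.8, 327.6, 202.8], 0.84), ([215.2, 30.5, 260.6, 123.2], 0.59)]
cap_center [([68.9, 99.8, 150.2, 178.2], 0.65), ([293.8, 156.5, 328.2, 196.7], 0.62)]
cylinder_center []
```

View pics/w2.png

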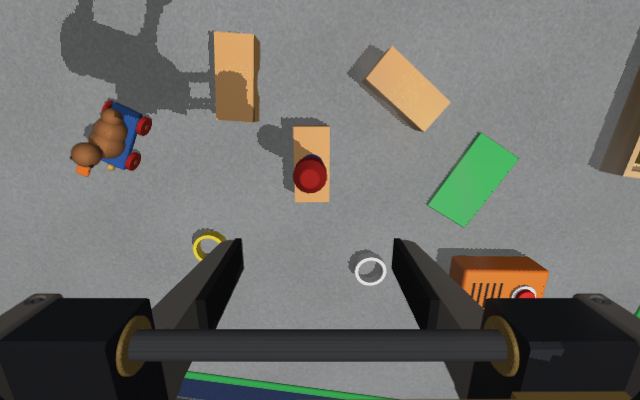

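```bash
cat >> h.py <<'E'
from scipy.optimize import least_squares
def comp(m,near):
    n,l,s,c=cv2.connectedComponentsWithStats(m.astype(np.uint8)); ok=[k for k in range(1,n) if s[k,4]>30]
    k=min(ok,key=lambda k:np.hypot(*(c[k]-near))); return l==k
def ext(p): return np.r_[p.min(0),p.max(0)]
def fit_round(info,m,rings,x0):
    "rings: [(z,r)..]; m: mask; fits x,y to the silhouette's extents and centroid"
    t=np.linspace(0,2*np.pi,60)
    v,u=np.nonzero(m); e=np.r_[u.min()-.5,v.min()-.5,u.max()+.5,v.max()+.5]
    f=lambda q:ext(proj(info,np.vstack([np.c_[q[0]+r*np.cos(t),q[1]+r*np.sin(t),0*t+z] for z,r in rings])))-e
    s=least_squares(f,x0); return s.x.round(1),s.fun.round(1)
CAP=lambda z:[(z,22),(z+30,22),(z+44,12)]
CYL=lambda z:[(z,19),(z+70,19)]
RING=lambda z:[(z,30),(z+22,30)]
E
python3 - <<'E'
from h import *
i=imaging.camera_info("wrist"); im=cv2.imread("pics/w2.png")[...,::-1].copy()
print("cap",fit_round(i,comp(mask(im,"red"),(310,175)),CAP(120),(447,53)))
b=np.zeros((400,640),bool); b[115:210,285:336]=1
m=mask(im,"tan")&b; pts=np.argwhere(m)[:,::-1].astype(np.int32); h=np.zeros((400,640),np.uint8); cv2.fillConvexPoly(h,cv2.convexHull(pts),1)
print("bridge",rect(i,h,50))
print("plate",rect(i,mask(im,"green")&(np.indices((400,640))[0]>125)&(np.indices((400,640))[0]<230)&(np.indices((400,640))[1]<525),6))
b[:]=0;b[250:290,350:390]=1
m=mask(im,"white")&b; print("white",fit_round(i,m,RING(0),(635,185)), m.sum())
# side view
i=imaging.camera_info("side"); im=cv2.imread("pics/side0.png")[...,::-1].copy()
b[:]=0;b[160:190,295:320]=1
print("cap side",fit_round(i,mask(im,"red")&b,CAP(120),(447,53)))
E
```

```text
cap (array([444.3,  41.4]), array([-0.8, -0.7,  0.8,  0.8]))
bridge [447.   43.  118.3  56.5  10.2]
plate [435.6 326.3 148.8  85.8 -21.2]
white (array([635.4, 186.6]), array([-1.2, -3.3,  1.2,  3.5])) 231
cap side (array([445.1,  44.8]), array([-1.3, -1.7,  1.3,  1.6]))
```

The cap at (310,175) sits on the middle block (293–330, 127–202). The two plain blocks at (235,77) and (408,88) are nearer the base, so this is the right one. Fits agree: cap ≈ (445, 42), bridge ≈ (447, 43) at 10°. Picking up the cap now.

Run:
```python
from h import *
go(445,42.3,125.5,100.2)
```

```text
t 3.2 shift [ 0.0041 -0.0098  0.2331] spin -0.5 yaw now 99.7 j6 -1.89
```

>>> {"api": "drive_tool", "payload": {"steps": [{"grip": 1, "x": 0.004, "y": -0.01, "z": 0.03, "spin": -0.5}, {"grip": 1, "x": 0, "y": 0, "z": 0.04, "spin": 0}, {"grip": 1, "x": 0, "y": 0, "z": 0.04, "spin": 0}, {"grip": 1, "x": 0, "y": 0, "z": 0.04, "spin": 0}, {"grip": 1, "x": 0, "y": 0, "z": 0.03, "spin": 0}, {"grip": 1, "x": 0, "y": 0, "z": 0, "spin": 0}]}}

```text
t: 3.8
eef_pos: [441.8, 42.8, 174.3]
tool_rot: [-0.089, 0.996, 0.001, -0.004]
contact_force: [-0.3, -0.1, -0.1]
opening: 92.1
```

Run:
```python
from h import *
i=imaging.camera_info("wrist"); im=imaging.camera("wrist"); save("w3.png",im)
go(445,42.3,125.5,100.2)
m=mask(im,"red")
for k in [(310,175),(320,260)]: print(fit_round(i,comp(m,k),CAP(120),(445,42)))
```

```text
t 3.9 shift [-0.0014 -0.0004  0.0518] spin 0.0 yaw now 100.2 j6 -1.93
(array([444.5,  41.8]), array([-1.5, -0.6,  1.5,  0.7]))
(array([444.5,  41.8]), array([-1.5, -0.6,  1.5,  0.7]))
```

View pics/w3.png

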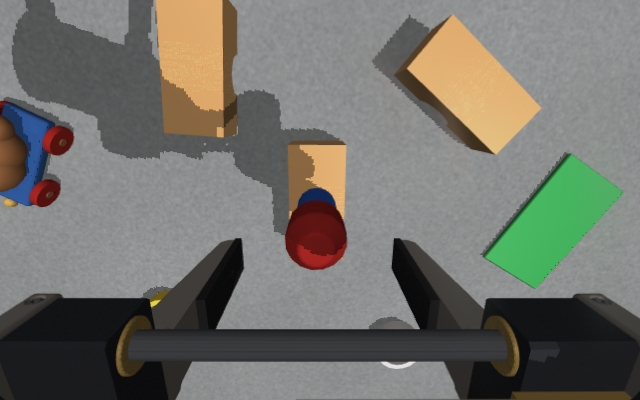

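The cap at (316,240) sits between the fingertips at (240,240) and (395,240). The fit holds at (444.5, 42). Descending and gripping.

>>> {"api": "drive_tool", "payload": {"steps": [{"grip": 1, "x": -0.001, "y": 0, "z": 0.02, "spin": 0}, {"grip": 1, "x": 0, "y": 0, "z": 0.02, "spin": 0}, {"grip": 1, "x": 0, "y": 0, "z": 0.01, "spin": 0}, {"grip": 1, "x": 0, "y": 0, "z": 0, "spin": 0}, {"grip": -0.3, "x": 0, "y": 0, "z": 0, "spin": 0}, {"grip": -0.3, "x": 0, "y": 0, "z": 0, "spin": 0}, {"grip": -0.3, "x": 0, "y": 0, "z": 0, "spin": 0}, {"grip": -0.3, "x": 0, "y": 0, "z": 0, "spin": 0}], "newtons": 8}}

```text
t: 4.65
eef_pos: [446.5, 42.3, 129.2]
tool_rot: [-0.09, 0.996, -0.0, 0.001]
contact_force: [0.0, 0.4, 0.2]
opening: 61.9
```

>>> {"api": "drive_tool", "payload": {"steps": [{"grip": -0.3, "x": 0, "y": 0, "z": 0, "spin": 0}, {"grip": -0.3, "x": 0, "y": 0, "z": 0, "spin": 0}, {"grip": -0.3, "x": 0, "y": 0, "z": 0, "spin": 0}, {"grip": -0.3, "x": 0, "y": 0, "z": 0, "spin": 0}]}}

```text
t: 5.05
eef_pos: [446.1, 42.4, 128.6]
tool_rot: [-0.09, 0.996, 0.0, -0.0]
contact_force: [0.3, -0.4, 0.7]
opening: 43.3
```

>>> {"api": "drive_tool", "payload": {"steps": [{"grip": -0.3, "x": 0, "y": 0, "z": 0, "spin": 0}, {"grip": -0.3, "x": 0, "y": 0, "z": -0.01, "spin": 0}, {"grip": -0.3, "x": 0, "y": 0, "z": -0.03, "spin": 0}, {"grip": -0.3, "x": -0.03, "y": -0.0185, "z": 0, "spin": 0}, {"grip": -0.3, "x": -0.03, "y": -0.0185, "z": 0, "spin": 0}, {"grip": -0.3, "x": -0.03, "y": -0.0185, "z": 0, "spin": 0}, {"grip": -0.3, "x": -0.029, "y": -0.0185, "z": 0, "spin": 0}, {"grip": -0.3, "x": 0, "y": 0, "z": 0.03, "spin": 0}]}}

```text
t: 5.85
eef_pos: [583.2, -12.0, 143.6]
tool_rot: [-0.089, 0.996, -0.002, 0.006]
contact_force: [0.3, 0.9, -0.1]
opening: 43.1
```

>>> {"api": "drive_tool", "payload": {"steps": [{"grip": -0.3, "x": 0, "y": 0, "z": 0.03, "spin": 0}, {"grip": -0.3, "x": 0, "y": 0, "z": 0.03, "spin": 0}, {"grip": -0.3, "x": 0, "y": 0, "z": 0.03, "spin": 0}, {"grip": -0.3, "x": 0, "y": 0, "z": 0.02, "spin": 0}, {"grip": -0.3, "x": 0, "y": 0, "z": 0, "spin": 0}, {"grip": -0.3, "x": 0, "y": 0, "z": 0, "spin": 0}]}}

```text
t: 6.45
eef_pos: [576.8, -9.4, 29.4]
tool_rot: [-0.09, 0.996, -0.0, 0.0]
contact_force: [0.5, -0.3, 0.1]
opening: 42.9
```

>>> {"api": "drive_tool", "payload": {"steps": [{"grip": -0.3, "x": 0, "y": 0, "z": 0.01, "spin": 0}, {"grip": -0.3, "x": 0, "y": 0, "z": 0.007, "spin": 0}, {"grip": -0.3, "x": 0, "y": 0, "z": 0.002, "spin": 0}, {"grip": -0.3, "x": 0, "y": 0, "z": 0, "spin": 0}, {"grip": -0.3, "x": 0, "y": 0, "z": 0, "spin": 0}]}}

```text
t: 6.95
eef_pos: [576.6, -9.3, 9.8]
tool_rot: [-0.09, 0.996, -0.0, 0.0]
contact_force: [0.1, -0.0, -0.0]
opening: 43.0
```

>>> {"api": "drive_tool", "payload": {"steps": [{"grip": -0.3, "x": 0, "y": 0, "z": 0.0015, "spin": 0}, {"grip": -0.3, "x": 0, "y": 0, "z": 0, "spin": 0}, {"grip": -0.3, "x": 0, "y": 0, "z": 0, "spin": 0}]}}

```text
t: 7.25
eef_pos: [576.9, -9.4, 8.6]
tool_rot: [-0.09, 0.996, -0.0, 0.001]
contact_force: [-0.3, -0.4, 2.6]
opening: 43.0
```

>>> {"api": "drive_tool", "payload": {"steps": [{"grip": 1, "x": 0, "y": 0, "z": 0, "spin": 0}, {"grip": 1, "x": 0, "y": 0, "z": 0, "spin": 0}, {"grip": 1, "x": 0, "y": 0, "z": 0, "spin": 0}, {"grip": 1, "x": 0, "y": 0, "z": 0, "spin": 0}, {"grip": 1, "x": 0, "y": 0, "z": -0.04, "spin": 0}, {"grip": 1, "x": 0, "y": 0, "z": -0.04, "spin": 0}, {"grip": 1, "x": 0, "y": 0, "z": -0.04, "spin": 0}, {"grip": 1, "x": 0, "y": 0, "z": -0.04, "spin": 0}]}}

```text
t: 8.05
eef_pos: [576.1, -9.2, 169.6]
tool_rot: [-0.09, 0.996, 0.0, -0.0]
contact_force: [-0.1, -0.5, -0.1]
opening: 92.1
```

>>> {"api": "drive_tool", "payload": {"steps": [{"grip": 1, "x": 0.03, "y": 0.0185, "z": 0, "spin": 0}, {"grip": 1, "x": 0.03, "y": 0.0185, "z": 0, "spin": 0}, {"grip": 1, "x": 0.03, "y": 0.0185, "z": 0, "spin": 0}, {"grip": 1, "x": 0.03, "y": 0.0185, "z": 0, "spin": 0}, {"grip": 1, "x": 0, "y": 0, "z": 0, "spin": 0}, {"grip": 1, "x": 0, "y": 0, "z": 0, "spin": 0}]}}

```text
t: 8.65
eef_pos: [445.3, 42.2, 168.3]
tool_rot: [-0.09, 0.996, -0.0, 0.001]
contact_force: [0.7, -0.3, 0.4]
opening: 92.1
```

Run:
```python
from h import *
i=imaging.camera_info("wrist"); im=imaging.camera("wrist"); save("w4.png",im)
go(445,42.3,83,100.2)
m=comp(mask(im,"blue"),proj(i,[445,42,100])[0]); print(m.sum(),fit_round(i,m,CYL(50),(445,42)))
i=imaging.camera_info("side"); im=imaging.camera("side"); save("s4.png",im)
print("cap",fit_round(i,comp(mask(im,"red"),proj(i,[577,-9,22])[0]),CAP(0),(577,-9)))
print("cyl",fit_round(i,comp(mask(im,"blue"),proj(i,[445,42,85])[0]),CYL(50),(445,42)))
```

```text
t 8.7 shift [0.001  0.0007 0.0856] spin 0.1 yaw now 100.3 j6 -1.93
2356 (array([447.2,  42.8]), array([-1.1, -1.1,  1.1,  1. ]))
cap (array([576.4,  -6.7]), array([-1.6, -0.7,  1.6,  0.6]))
cyl (array([447.5,  46.7]), array([-1.3, -1.2,  1.3,  1.2]))
```

View pics/w4.png

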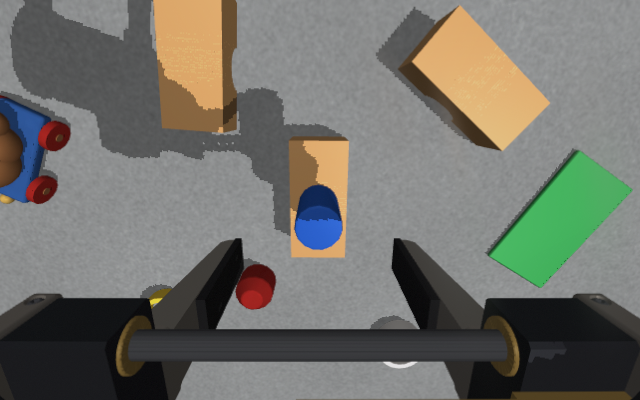

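The cylinder stands at (318,217) on the bridge, about (447, 43). The cap is upright on the bench at (256,287). Gripping the cylinder next.

>>> {"api": "drive_tool", "payload": {"steps": [{"grip": 1, "x": -0.001, "y": 0.001, "z": 0.03, "spin": 0}, {"grip": 1, "x": 0, "y": 0, "z": 0.03, "spin": 0}, {"grip": 1, "x": 0, "y": 0, "z": 0.025, "spin": 0}, {"grip": 1, "x": 0, "y": 0, "z": 0, "spin": 0}, {"grip": -0.4, "x": 0, "y": 0, "z": 0, "spin": 0}, {"grip": -0.4, "x": 0, "y": 0, "z": 0, "spin": 0}, {"grip": -0.4, "x": 0, "y": 0, "z": 0, "spin": 0}, {"grip": -0.4, "x": 0, "y": 0, "z": 0, "spin": 0}]}}

```text
t: 9.55
eef_pos: [446.9, 43.1, 84.3]
tool_rot: [-0.089, 0.996, -0.0, 0.001]
contact_force: [-0.3, 0.2, 0.7]
opening: 62.0
```

>>> {"api": "drive_tool", "payload": {"steps": [{"grip": -0.4, "x": 0, "y": 0, "z": 0, "spin": 0}, {"grip": -0.4, "x": 0, "y": 0, "z": 0, "spin": 0}, {"grip": -0.4, "x": 0, "y": 0, "z": 0, "spin": 0}, {"grip": -0.4, "x": 0, "y": 0, "z": 0, "spin": 0}, {"grip": -0.4, "x": 0, "y": 0, "z": 0, "spin": 0}, {"grip": -0.4, "x": 0, "y": 0, "z": 0, "spin": 0}]}}

```text
t: 10.15
eef_pos: [446.0, 43.3, 83.2]
tool_rot: [-0.09, 0.996, -0.0, 0.0]
contact_force: [-0.4, 0.1, 1.6]
opening: 37.7
```

Run:
```python
from h import *
go(575,100,82,100.2); print(tcp()[0])
```

```text
t 10.2 shift [-0.137   0.0328  0.0012] spin 0.1 yaw now 100.3 j6 -1.92
[446.00164471  43.2953651   83.18858643]
```

>>> {"api": "drive_tool", "payload": {"steps": [{"grip": -0.4, "x": 0, "y": 0, "z": -0.01, "spin": 0}, {"grip": -0.4, "x": 0, "y": 0, "z": -0.02, "spin": 0}, {"grip": -0.4, "x": -0.034, "y": 0.0083, "z": 0, "spin": 0}, {"grip": -0.4, "x": -0.034, "y": 0.0083, "z": 0, "spin": 0}, {"grip": -0.4, "x": -0.034, "y": 0.0083, "z": 0, "spin": 0}, {"grip": -0.4, "x": -0.034, "y": 0.0083, "z": 0, "spin": 0}, {"grip": -0.4, "x": 0, "y": 0, "z": 0.02, "spin": 0}, {"grip": -0.4, "x": 0, "y": 0, "z": 0.03, "spin": 0}]}}

```text
t: 10.95
eef_pos: [576.8, 100.7, 65.0]
tool_rot: [-0.09, 0.996, -0.0, 0.003]
contact_force: [0.7, -0.7, -1.3]
opening: 37.7
```

>>> {"api": "drive_tool", "payload": {"steps": [{"grip": -0.4, "x": 0, "y": 0, "z": 0.02, "spin": 0}, {"grip": -0.4, "x": 0, "y": 0, "z": 0.007, "spin": 0}, {"grip": -0.4, "x": 0, "y": 0, "z": 0, "spin": 0}, {"grip": -0.4, "x": 0, "y": 0, "z": 0, "spin": 0}]}}

```text
t: 11.35
eef_pos: [574.8, 100.2, 37.5]
tool_rot: [-0.089, 0.996, -0.0, 0.001]
contact_force: [0.4, -0.2, 0.3]
opening: 38.0
```

>>> {"api": "drive_tool", "payload": {"steps": [{"grip": -0.4, "x": 0, "y": 0, "z": 0.003, "spin": 0}, {"grip": -0.4, "x": 0, "y": 0, "z": 0.0015, "spin": 0}, {"grip": -0.4, "x": 0, "y": 0, "z": 0, "spin": 0}, {"grip": -0.4, "x": 0, "y": 0, "z": 0, "spin": 0}]}}

```text
t: 11.75
eef_pos: [575.0, 100.0, 33.0]
tool_rot: [-0.09, 0.996, -0.0, 0.001]
contact_force: [-0.3, -1.5, 5.6]
opening: 38.0
```

>>> {"api": "drive_tool", "payload": {"steps": [{"grip": 1, "x": 0, "y": 0, "z": 0, "spin": 0}, {"grip": 1, "x": 0, "y": 0, "z": 0, "spin": 0}, {"grip": 1, "x": 0, "y": 0, "z": 0, "spin": 0}, {"grip": 1, "x": 0, "y": 0, "z": 0, "spin": 0}, {"grip": 1, "x": 0, "y": 0, "z": -0.04, "spin": 0}, {"grip": 1, "x": 0, "y": 0, "z": -0.04, "spin": 0}, {"grip": 1, "x": 0, "y": 0, "z": -0.04, "spin": 0}, {"grip": 1, "x": 0.034, "y": -0.0083, "z": 0, "spin": 0}]}}

```text
t: 12.55
eef_pos: [548.3, 86.2, 159.1]
tool_rot: [-0.09, 0.996, -0.001, 0.008]
contact_force: [0.7, -0.2, 0.6]
opening: 91.8
```

>>> {"api": "drive_tool", "payload": {"steps": [{"grip": 1, "x": 0.034, "y": -0.0083, "z": 0, "spin": 0}, {"grip": 1, "x": 0.034, "y": -0.0083, "z": 0, "spin": 0}, {"grip": 1, "x": 0.034, "y": -0.0083, "z": 0, "spin": 0}, {"grip": 1, "x": 0, "y": 0, "z": 0, "spin": 0}, {"grip": 1, "x": 0, "y": 0, "z": 0, "spin": 0}]}}

```text
t: 13.05
eef_pos: [446.0, 43.2, 151.8]
tool_rot: [-0.089, 0.996, -0.0, 0.001]
contact_force: [0.4, -0.9, 0.7]
opening: 92.0
```

```bash
cat >> h.py <<'E'
def fit_box(info,m,L,W,z0,z1,x0):
    "box silhouette fit x,y,yaw(deg) to a mask by min-area-free hull directions"
    c=max(cv2.findContours(m.astype(np.uint8),cv2.RETR_EXTERNAL,cv2.CHAIN_APPROX_NONE)[0],key=cv2.contourArea)[:,0].astype(float)
    a=np.linspace(0,2*np.pi,48,endpoint=False); D=np.c_[np.cos(a),np.sin(a)]; hm=(c@D.T).max(0)+.4
    def f(q):
        t=np.radians(q[2]);P=[[q[0]+sx*L/2*np.cos(t)-sy*W/2*np.sin(t),q[1]+sx*L/2*np.sin(t)+sy*W/2*np.cos(t),z] for z in(z0,z1) for sx in(-1,1) for sy in(-1,1)]
        return (proj(info,P)@D.T).max(0)-hm
    s=least_squares(f,x0,loss="soft_l1"); return s.x.round(1),np.abs(s.fun).mean().round(2)
def tanall(im):
    h,s,v=cv2.split(cv2.cvtColor(im,cv2.COLOR_RGB2HSV)); return (h>7)&(h<22)&(s>80)&(v>60)
E
python3 - <<'E'
from h import *
i=imaging.camera_info("wrist"); im=imaging.camera("wrist"); save("w5.png",im)
m=comp(tanall(im),proj(i,[447,43,50])[0]); print(m.sum())
print("full box",fit_box(i,m,120,56,0,50,(447,43,10))); print("top hull",rect(i,comp(mask(im,"tan"),proj(i,[447,43,50])[0]),50))
pm=comp(mask(im,"green"),proj(i,[437,326,6])[0]); print("plate",pm.sum(),fit_box(i,pm,150,86,0,6,(437,326,-21)))
print(status.sense()["eef_pos"]); go(447,43,15,100.2)
i=imaging.camera_info("top"); im=imaging.camera("top"); save("t5.png",im)
pm=comp(mask(im,"green"),proj(i,[437,326,6])[0]); print("plate top",fit_box(i,pm,150,86,0,6,(437,326,-21)))
i=imaging.camera_info("side"); im=imaging.camera("side"); save("s5.png",im)
pm=comp(mask(im,"green"),proj(i,[437,326,6])[0]); print("plate side",fit_box(i,pm,150,86,0,6,(437,326,-21)))
m=comp(tanall(im),proj(i,[447,43,50])[0]); print("bridge side",fit_box(i,m,120,56,0,50,(447,43,10)))
print("cyl side",fit_round(i,comp(mask(im,"blue"),proj(i,[575,100,35])[0]),CYL(0),(575,100)))
E
```

```text
7657
full box (array([447.2,  43. ,  10. ]), np.float64(0.17))
top hull [447.2  43.  120.5  56.2  10. ]
plate 9715 (array([437. , 328.1, -21.2]), np.float64(2.42))
[446.70056434  43.32594129 152.04251146]
t 13.1 shift [-0.     -0.0003  0.137 ] spin 0.1 yaw now 100.3 j6 -1.92
plate top (array([439.6, 326.2, -20.5]), np.float64(0.61))
plate side (array([399. , 359.5, -90.7]), np.float64(5.0))
bridge side (array([447.6,  47. ,  11.5]), np.float64(0.71))
cyl side (array([578.5, 103.6]), array([-0.6, -1.1,  0.6,  1. ]))
```

View pics/w5.png

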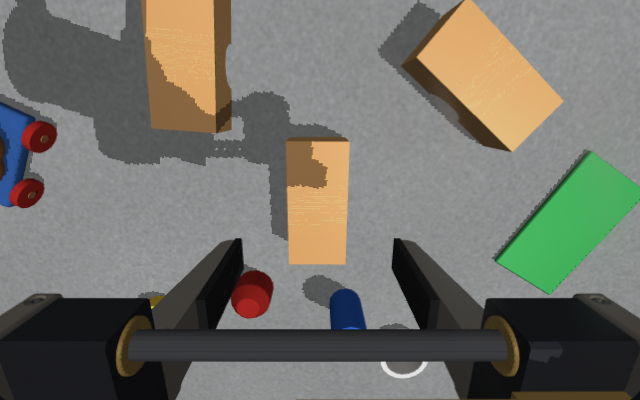

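The bridge's clear top face spans (287,140)–(350,264). Its fit is very tight at (447.2, 43.0), 10.0°. The cap (252,295) and cylinder (347,310) stand apart. Gripping the bridge.

>>> {"api": "drive_tool", "payload": {"steps": [{"grip": 1, "x": 0, "y": 0, "z": 0.04, "spin": 0}, {"grip": 1, "x": 0, "y": 0, "z": 0.04, "spin": 0}, {"grip": 1, "x": 0, "y": 0, "z": 0.035, "spin": 0}, {"grip": 1, "x": 0, "y": 0, "z": 0.018, "spin": 0.1}, {"grip": 1, "x": 0, "y": 0, "z": 0, "spin": 0}, {"grip": 0, "x": 0, "y": 0, "z": 0, "spin": 0}, {"grip": 0, "x": 0, "y": 0, "z": 0, "spin": 0}, {"grip": 0, "x": 0, "y": 0, "z": 0, "spin": 0}], "newtons": 25}}

```text
t: 14.0
eef_pos: [447.4, 43.1, 20.0]
tool_rot: [-0.089, 0.996, -0.0, 0.001]
contact_force: [-0.1, -0.0, 0.7]
opening: 69.5
```

>>> {"api": "drive_tool", "payload": {"steps": [{"grip": 0, "x": 0, "y": 0, "z": 0, "spin": 0}, {"grip": 0, "x": 0, "y": 0, "z": 0, "spin": 0}, {"grip": 0, "x": 0, "y": 0, "z": 0, "spin": 0}, {"grip": 0, "x": 0, "y": 0, "z": 0, "spin": 0}, {"grip": 0, "x": 0, "y": 0, "z": 0, "spin": 0}, {"grip": 0, "x": 0, "y": 0, "z": 0, "spin": 0}, {"grip": 0, "x": 0, "y": 0, "z": 0, "spin": 0}, {"grip": 0, "x": 0, "y": 0, "z": 0, "spin": 0}]}}

```text
t: 14.8
eef_pos: [446.6, 43.2, 19.3]
tool_rot: [-0.089, 0.996, -0.0, 0.001]
contact_force: [-1.1, -0.1, 6.8]
opening: 55.6
```

>>> {"api": "drive_tool", "payload": {"steps": [{"grip": 0, "x": 0, "y": 0, "z": -0.01, "spin": 0}, {"grip": 0, "x": 0, "y": 0, "z": -0.03, "spin": 0}, {"grip": 0, "x": 0, "y": 0, "z": -0.04, "spin": 0}, {"grip": 0, "x": 0, "y": 0.035, "z": -0.02, "spin": 0}, {"grip": 0, "x": 0, "y": 0.035, "z": 0, "spin": 7.8}, {"grip": 0, "x": 0, "y": 0.035, "z": 0, "spin": 7.8}, {"grip": 0, "x": 0, "y": 0.035, "z": 0, "spin": 7.8}, {"grip": 0, "x": 0, "y": 0.02, "z": 0, "spin": 7.8}]}}

```text
t: 15.6
eef_pos: [438.9, 203.7, 118.6]
tool_rot: [0.184, 0.983, 0.0, -0.0]
contact_force: [-0.7, -0.5, -2.2]
opening: 55.5
```

>>> {"api": "drive_tool", "payload": {"steps": [{"grip": 0, "x": 0, "y": 0, "z": 0, "spin": 0}, {"grip": 0, "x": 0, "y": 0, "z": 0, "spin": 0}, {"grip": 0, "x": 0, "y": 0, "z": 0, "spin": 0}]}}

```text
t: 15.9
eef_pos: [439.6, 200.6, 118.4]
tool_rot: [0.182, 0.983, -0.0, -0.0]
contact_force: [-0.5, -0.1, -2.2]
opening: 55.8
```

Run:
```python
from h import *
i=imaging.camera_info("wrist"); im=imaging.camera("wrist"); save("w6.png",im)
pm=comp(mask(im,"green"),proj(i,[437,326,6])[0]); v,u=np.nonzero(pm); print(ext(np.c_[u,v]))
print("plate",pm.sum(),fit_box(i,pm,150,86,0,6,(437,326,-21)),rect(i,pm,6))
m=comp(tanall(im),proj(i,[*tcp()[0][:2],tcp()[0][2]+30])[0]); z=tcp()[0][2]-19.3
print("held",fit_box(i,m,120,56,z,z+50,(*tcp()[0][:2],-21)))
print(tcp()[0], status.sense()["opening"]); go(437,326.5,110,68.8)
```

```text
[392  63 503 226]
plate 15126 (array([436.1, 326.4, -21. ]), np.float64(1.35)) [435.2 326.2 148.6  85.8 -21.2]
held (array([439.3, 199.9, -21. ]), np.float64(13.11))
[439.73128789 200.55567577 118.42811119] 55.63373746689581
t 15.9 shift [0.0477 0.1166 0.0084] spin 0.2 yaw now 69.0 j6 -1.03
```

View pics/w6.png

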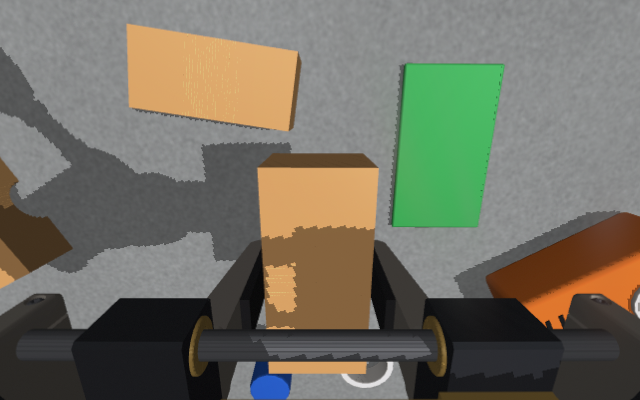

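The plate's corners are at (403,64), (503,65), (484,227) and (392,227), which puts it at about (435.7, 326.3), −21.1°. That agrees with the earlier wrist view; the top camera is 4 mm off. Moving the bridge there.

>>> {"api": "drive_tool", "payload": {"steps": [{"grip": 0, "x": 0.0122, "y": 0.029, "z": 0, "spin": 0}, {"grip": 0, "x": 0.0122, "y": 0.029, "z": 0, "spin": 0}, {"grip": 0, "x": 0.0122, "y": 0.029, "z": 0, "spin": 0}, {"grip": 0, "x": 0.0122, "y": 0.0288, "z": 0, "spin": 0}, {"grip": 0, "x": 0, "y": 0, "z": 0.04, "spin": 0}, {"grip": 0, "x": 0, "y": 0, "z": 0.03, "spin": 0}, {"grip": 0, "x": 0, "y": 0, "z": 0.012, "spin": 0}, {"grip": 0, "x": 0, "y": 0, "z": 0, "spin": 0}]}}

```text
t: 16.75
eef_pos: [434.7, 325.7, 34.9]
tool_rot: [0.183, 0.983, -0.001, -0.002]
contact_force: [0.2, 0.4, -2.8]
opening: 55.8
```

>>> {"api": "drive_tool", "payload": {"steps": [{"grip": 0, "x": 0, "y": 0, "z": 0, "spin": 0}, {"grip": 0, "x": 0, "y": 0, "z": 0, "spin": 0}]}}

```text
t: 16.95
eef_pos: [437.7, 327.5, 38.7]
tool_rot: [0.183, 0.983, 0.001, 0.002]
contact_force: [0.2, -0.2, -1.6]
opening: 55.7
```

Run:
```python
from h import *
go(435.6,326.3,25.5,68.9); print(tcp()[0],status.sense()["contact_force"])
```

```text
t 16.9 shift [ 0.0016 -0.0019  0.0131] spin 0.0 yaw now 68.9 j6 -0.78
[437.73804961 327.47651929  38.6501515 ] [ 0.20095366 -0.2166454  -1.56705447]
```

>>> {"api": "drive_tool", "payload": {"steps": [{"grip": 0, "x": 0.0008, "y": 0, "z": 0.006, "spin": 0}, {"grip": 0, "x": 0, "y": 0, "z": 0.004, "spin": 0}, {"grip": 0, "x": 0, "y": 0, "z": 0, "spin": 0}, {"grip": 0, "x": 0, "y": 0, "z": 0, "spin": 0}]}}

```text
t: 17.35
eef_pos: [435.1, 327.3, 26.5]
tool_rot: [0.182, 0.983, -0.0, -0.0]
contact_force: [0.5, 0.4, -2.3]
opening: 55.9
```

Run:
```python
from h import *
go(435.6,326.3,25.5,68.9); print(tcp()[0],status.sense()["contact_force"])
```

```text
t 17.4 shift [-0.0008 -0.0008  0.001 ] spin 0.1 yaw now 69.0 j6 -0.78
[435.12067739 327.3366677   26.47320687] [ 0.47595221  0.36044732 -2.27394231]
```

>>> {"api": "drive_tool", "payload": {"steps": [{"grip": 0, "x": -0.0005, "y": -0.0007, "z": 0.0015, "spin": 0}, {"grip": 0, "x": 0, "y": 0, "z": 0, "spin": 0}, {"grip": 0, "x": 0, "y": 0, "z": 0, "spin": 0}]}}

```text
t: 17.65
eef_pos: [435.8, 326.7, 25.4]
tool_rot: [0.182, 0.983, 0.0, 0.0]
contact_force: [0.5, 0.4, -0.4]
opening: 55.8
```

>>> {"api": "drive_tool", "payload": {"steps": [{"grip": 0, "x": 0, "y": 0, "z": 0.0007, "spin": 0}, {"grip": 0, "x": 0, "y": 0, "z": 0, "spin": 0}, {"grip": 1, "x": 0, "y": 0, "z": 0, "spin": 0}, {"grip": 1, "x": 0, "y": 0, "z": 0, "spin": 0}, {"grip": 1, "x": 0, "y": 0, "z": 0, "spin": 0}, {"grip": 1, "x": 0, "y": 0, "z": 0, "spin": 0}, {"grip": 1, "x": 0, "y": 0, "z": 0, "spin": 0}, {"grip": 1, "x": 0, "y": 0, "z": -0.02, "spin": 0}]}}

```text
t: 18.45
eef_pos: [433.2, 325.4, 42.0]
tool_rot: [0.183, 0.983, -0.002, -0.002]
contact_force: [-0.2, 0.2, 0.7]
opening: 92.0
```

>>> {"api": "drive_tool", "payload": {"steps": [{"grip": 1, "x": 0, "y": 0, "z": -0.035, "spin": 0}, {"grip": 1, "x": 0, "y": 0, "z": -0.035, "spin": 0}, {"grip": 1, "x": 0, "y": 0, "z": -0.035, "spin": 0}, {"grip": 1, "x": 0, "y": 0, "z": 0, "spin": 0}, {"grip": 1, "x": 0, "y": 0, "z": 0, "spin": 0}]}}

```text
t: 18.95
eef_pos: [435.9, 326.7, 149.9]
tool_rot: [0.183, 0.983, 0.0, 0.001]
contact_force: [-0.2, -0.6, -0.7]
opening: 92.1
```

Run:
```python
from h import *
i=imaging.camera_info("wrist"); im=imaging.camera("wrist"); save("w7.png",im)
c=proj(i,[436,326,56])[0]
m=comp(tanall(im),c); print("bridge",fit_box(i,m,120,56,6,56,(436,326,-21)),rect(i,comp(mask(im,"tan"),c),56))
pm=mask(im,"green")|m; pm=comp(pm,c); print("plate",fit_box(i,pm,150,86,0,6,(436,326,-21)),rect(i,pm,6))
print(tcp()[0]); go(635,186,100,100)
m=mask(im,"white"); n,l,s,cc=cv2.connectedComponentsWithStats(m.astype(np.uint8)); print([(cc[k].round(),s[k]) for k in range(1,n) if s[k,4]>60], proj(i,[635,186,22]))
```

```text
bridge (array([436.9, 325.6, -21. ]), np.float64(0.28)) [436.6 325.6 119.5  56.2 -21. ]
plate (array([437.3, 325.8, -21.4]), np.float64(1.83)) [442.3 324.2 162.9  85.2 -21.2]
[434.95023946 326.30233523 148.51451923]
t 19.0 shift [-0.2371 -0.0591  0.0484] spin -31.0 yaw now 69.0 j6 -0.78
[(array([267., 379.]), array([244, 362,  47,  34, 421], dtype=int32))] [[269.71131338 379.3228425 ]]
```

View pics/w7.png

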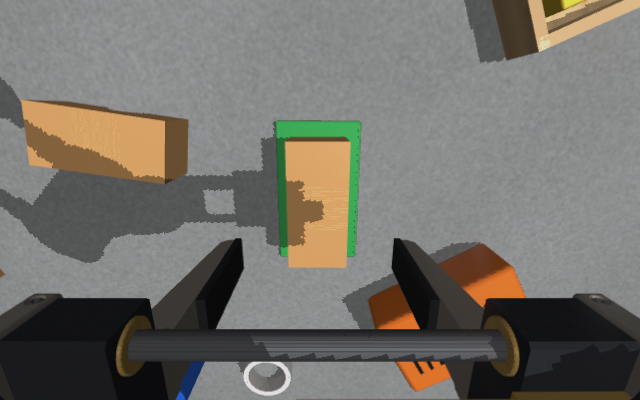

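The bridge sits squarely on the green plate: tan (285–350, 141–267) with a green margin all round. The fit is (436.9, 325.6), −21.0°. Going to the white ring at (267,379).

>>> {"api": "drive_tool", "payload": {"steps": [{"grip": 1, "x": -0.0395, "y": -0.0098, "z": 0, "spin": 0}, {"grip": 1, "x": -0.0395, "y": -0.0098, "z": 0, "spin": 0}, {"grip": 1, "x": -0.0395, "y": -0.0098, "z": 0, "spin": 0}, {"grip": 1, "x": -0.0395, "y": -0.0098, "z": 0, "spin": 0}, {"grip": 1, "x": -0.0395, "y": -0.0098, "z": 0, "spin": 0}, {"grip": 1, "x": -0.0395, "y": -0.0098, "z": 0, "spin": 0}, {"grip": 1, "x": 0, "y": 0, "z": 0, "spin": 0}, {"grip": 1, "x": 0, "y": 0, "z": 0, "spin": 0}]}}

```text
t: 19.8
eef_pos: [634.5, 186.1, 146.8]
tool_rot: [0.183, 0.983, -0.0, -0.002]
contact_force: [0.6, -0.0, 0.7]
opening: 91.6
```

Run:
```python
from h import *
i=imaging.camera_info("wrist"); im=imaging.camera("wrist"); save("w8.png",im)
h,s,v=cv2.split(cv2.cvtColor(im,cv2.COLOR_RGB2HSV)); c=proj(i,[635,186,11])[0]
b=np.zeros((400,640),np.uint8); cv2.circle(b,tuple(int(k) for k in c),60,1,-1)
for vt in (190,170):
    m=(s<30)&(v>vt)&(b>0); m=comp(m,c) ; print(m.sum(),fit_round(i,m,RING(0),(635,186)), fit_round(i,m,[(22,30)],(635,186)))
go(635,186,4,69); print(tcp()[0],c)
cv2.imwrite("pics/w8.png",cv2.resize(im[100:400,200:500,::-1],None,fx=2,fy=2))
```

```text
815 (array([632.2, 184.1]), array([-1.7, -2.4,  1.7,  2.6])) (array([630.4, 184.8]), array([-1.8, -0.7,  1.8,  0.9]))
866 (array([632. , 183.6]), array([-1.2, -2.4,  1.2,  2.6])) (array([630.2, 184.3]), array([-1.3, -0.7,  1.3,  0.9]))
t 19.9 shift [-0.0017 -0.0003  0.1433] spin -0.0 yaw now 69.0 j6 -1.1
[634.06397929 186.85841089 147.31170847] [318.27107112 196.25006659]
```

View pics/w8.png

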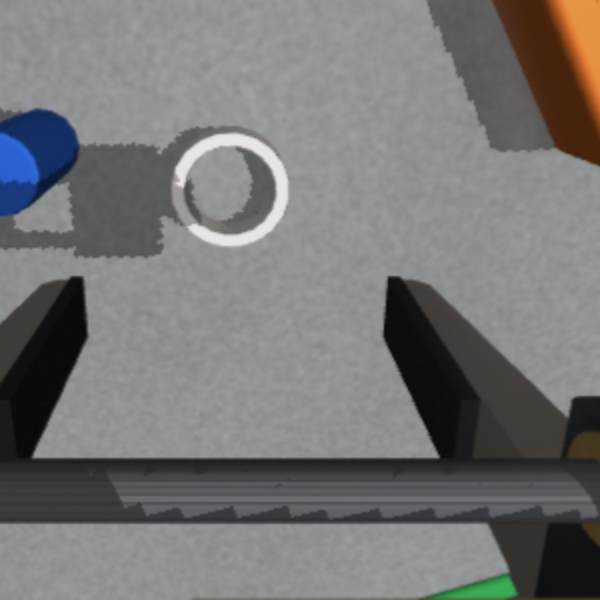

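Run:
```python
from h import *
i=imaging.camera_info("wrist")
m=np.zeros((400,640),bool); m[166:223,286:344]=1
x,r=fit_round(i,m,[(22,30)],(635,186)); print(x,r); go(*x,4,69)
```

```text
[629.2 184.8] [-0.7 -0.2  0.7  0.3]
t 19.9 shift [ 0.0033 -0.0035  0.1433] spin -0.0 yaw now 69.0 j6 -1.1
```

>>> {"api": "drive_tool", "payload": {"steps": [{"grip": 1, "x": 0.003, "y": -0.0035, "z": 0.035, "spin": 0}, {"grip": 1, "x": 0, "y": 0, "z": 0.035, "spin": 0}, {"grip": 1, "x": 0, "y": 0, "z": 0.035, "spin": 0}, {"grip": 1, "x": 0, "y": 0, "z": 0.025, "spin": 0}, {"grip": 1, "x": 0, "y": 0, "z": 0.007, "spin": 0}, {"grip": 1, "x": 0, "y": 0, "z": 0, "spin": 0}, {"grip": 1, "x": 0, "y": 0, "z": 0, "spin": 0}], "newtons": 8}}

```text
t: 20.55
eef_pos: [632.3, 185.1, 14.1]
tool_rot: [0.182, 0.983, 0.0, 0.001]
contact_force: [-0.2, -0.2, 0.6]
opening: 92.1
```

Run:
```python
from h import *
go(629.5,185,4.5,69);print(tcp()[0])
```

```text
t 20.6 shift [ 0.0026 -0.0011  0.0096] spin 0.0 yaw now 69.0 j6 -1.1
[632.29131028 185.14452319  14.09924632]
```

>>> {"api": "drive_tool", "payload": {"steps": [{"grip": 1, "x": 0.0018, "y": -0.0005, "z": 0.009, "spin": 0}, {"grip": 1, "x": 0, "y": 0, "z": 0, "spin": 0}, {"grip": 0.1, "x": 0, "y": 0, "z": 0, "spin": 0}, {"grip": 0.1, "x": 0, "y": 0, "z": 0, "spin": 0}, {"grip": 0.1, "x": 0, "y": 0, "z": 0, "spin": 0}, {"grip": 0.1, "x": 0, "y": 0, "z": 0, "spin": 0}, {"grip": 0.1, "x": 0, "y": 0, "z": 0, "spin": 0}, {"grip": 0.1, "x": 0, "y": 0, "z": 0, "spin": 0}]}}

```text
t: 21.35
eef_pos: [629.8, 184.6, 3.6]
tool_rot: [0.182, 0.983, 0.0, 0.0]
contact_force: [0.1, 0.4, 1.1]
opening: 60.2
```

>>> {"api": "drive_tool", "payload": {"steps": [{"grip": 0.1, "x": 0, "y": 0, "z": 0, "spin": 0}, {"grip": 0.1, "x": 0, "y": 0, "z": 0, "spin": 0}, {"grip": 0.1, "x": 0, "y": 0, "z": 0, "spin": 0}, {"grip": 0.1, "x": 0, "y": 0, "z": 0, "spin": 0}]}}

```text
t: 21.75
eef_pos: [629.8, 184.6, 3.6]
tool_rot: [0.182, 0.983, 0.0, 0.0]
contact_force: [-0.8, 0.5, 1.2]
opening: 60.0
```

Run:
```python
from h import *
i=imaging.camera_info("wrist"); im=imaging.camera("wrist"); save("w9.png",im)
h,s,v=cv2.split(cv2.cvtColor(im,cv2.COLOR_RGB2HSV)); p,R=tcp(); m=comp((s<30)&(v>190),proj(i,p+[0,0,18])[0])
print(p,status.sense()["opening"],m.sum(),fit_round(i,m,[(22,30)],p[:2]),ext(np.argwhere(m)[:,::-1]))
cv2.imwrite("pics/w9.png",cv2.resize(im[150:400,200:500,::-1],None,fx=2,fy=2))
```

```text
[629.84416216 184.59032804   3.56096384] 60.00152784518195 499 (array([630.6, 159.2]), array([-39.6, -18.7,  39.8,  28.1])) [265 254 290 299]
```

View pics/w9.png

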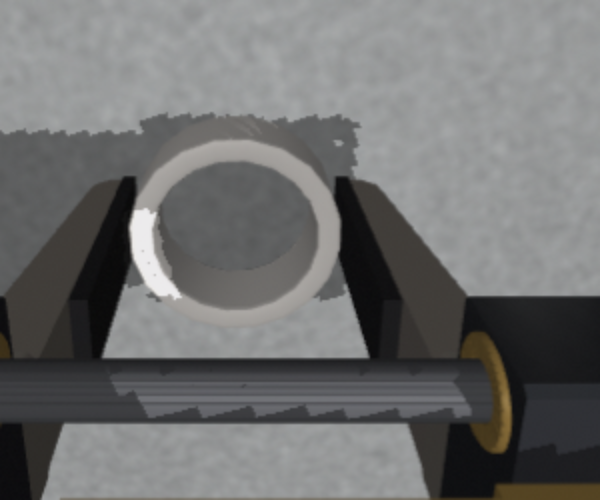

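Ring is held (opening 60.0); its top circle spans crop (130–340, 139–325), i.e. full pixels 265–370, 219–312.

Run:
```python
from h import *
i=imaging.camera_info("wrist"); m=np.zeros((400,640),bool); m[220:313,265:370]=1
x,r=fit_round(i,m,[(22,30)],(630,185)); p,R=tcp(); print(x,r,"offset tool",R.T@(np.r_[x,22]-p)); go(436.9,325.6,120,69)
```

```text
[629.8 183.5] [-1.1 -1.2  1.1  1.6] offset tool [ -0.35549983  -1.0311524  -18.43906626]
t 21.8 shift [ 0.2307  0.0624 -0.1165] spin -0.0 yaw now 69.0 j6 -1.1
```

>>> {"api": "drive_tool", "payload": {"steps": [{"grip": 0.1, "x": 0, "y": 0, "z": -0.02, "spin": 0}, {"grip": 0.1, "x": 0, "y": 0, "z": -0.04, "spin": 0}, {"grip": 0.1, "x": 0.0385, "y": 0.0104, "z": -0.02, "spin": 0}, {"grip": 0.1, "x": 0.0385, "y": 0.0104, "z": -0.02, "spin": 0}, {"grip": 0.1, "x": 0.0385, "y": 0.0104, "z": 0, "spin": 0}, {"grip": 0.1, "x": 0.0385, "y": 0.0104, "z": 0, "spin": 0}, {"grip": 0.1, "x": 0.0385, "y": 0.0104, "z": 0, "spin": 0}, {"grip": 0.1, "x": 0.0382, "y": 0.0104, "z": 0, "spin": 0}]}}

```text
t: 22.6
eef_pos: [435.0, 326.3, 103.1]
tool_rot: [0.183, 0.983, -0.0, -0.0]
contact_force: [0.2, 0.6, 0.1]
opening: 60.6
```

>>> {"api": "drive_tool", "payload": {"steps": [{"grip": 0.1, "x": 0, "y": 0, "z": 0.02, "spin": 0}, {"grip": 0.1, "x": 0, "y": 0, "z": 0.01, "spin": 0}, {"grip": 0.1, "x": 0, "y": 0, "z": 0, "spin": 0}, {"grip": 0.1, "x": 0, "y": 0, "z": 0, "spin": 0}, {"grip": 0.1, "x": 0, "y": 0, "z": 0, "spin": 0}]}}

```text
t: 23.1
eef_pos: [437.9, 325.4, 74.1]
tool_rot: [0.183, 0.983, 0.0, 0.001]
contact_force: [0.4, -0.8, 0.1]
opening: 60.3
```

Run:
```python
from h import *
go(436.9,325.6,59.6,69);print(tcp()[0], status.sense()["opening"])
```

```text
t 23.1 shift [ 0.001  -0.0002  0.0145] spin -0.1 yaw now 68.9 j6 -0.79
[437.87312231 325.39815948  74.0910924 ] 60.331784352922305
```

>>> {"api": "drive_tool", "payload": {"steps": [{"grip": 0.1, "x": 0.0005, "y": 0, "z": 0.009, "spin": 0}, {"grip": 0.1, "x": 0, "y": 0, "z": 0.003, "spin": 0}, {"grip": 0.1, "x": 0, "y": 0, "z": 0, "spin": 0}, {"grip": 0.1, "x": 0, "y": 0, "z": 0, "spin": 0}]}}

```text
t: 23.5
eef_pos: [436.2, 325.7, 61.2]
tool_rot: [0.183, 0.983, -0.0, -0.0]
contact_force: [0.5, -0.5, -0.5]
opening: 60.2
```

>>> {"api": "drive_tool", "payload": {"steps": [{"grip": 0.1, "x": 0, "y": 0, "z": 0.002, "spin": 0}, {"grip": 0.1, "x": 0, "y": 0, "z": 0, "spin": 0}, {"grip": 0.1, "x": 0, "y": 0, "z": 0, "spin": 0}]}}

```text
t: 23.8
eef_pos: [436.4, 325.9, 59.6]
tool_rot: [0.182, 0.983, 0.0, 0.0]
contact_force: [0.6, 0.2, 0.7]
opening: 59.9
```

>>> {"api": "drive_tool", "payload": {"steps": [{"grip": 0.1, "x": 0, "y": 0, "z": 0.0005, "spin": 0}, {"grip": 0.1, "x": 0, "y": 0, "z": 0, "spin": 0}, {"grip": 1, "x": 0, "y": 0, "z": 0, "spin": 0}, {"grip": 1, "x": 0, "y": 0, "z": 0, "spin": 0}, {"grip": 1, "x": 0, "y": 0, "z": 0, "spin": 0}, {"grip": 1, "x": 0, "y": 0, "z": 0, "spin": 0}, {"grip": 1, "x": 0, "y": 0, "z": -0.03, "spin": 0}, {"grip": 1, "x": 0, "y": 0, "z": -0.04, "spin": 0}]}}

```text
t: 24.6
eef_pos: [434.2, 324.9, 127.2]
tool_rot: [0.183, 0.983, -0.002, -0.002]
contact_force: [0.5, 0.9, -0.2]
opening: 91.9
```

>>> {"api": "drive_tool", "payload": {"steps": [{"grip": 1, "x": 0, "y": 0, "z": -0.04, "spin": 0}, {"grip": 1, "x": 0, "y": 0, "z": -0.03, "spin": 0}, {"grip": 1, "x": 0, "y": 0, "z": 0, "spin": 0}, {"grip": 1, "x": 0, "y": 0, "z": 0, "spin": 0}]}}

```text
t: 25.0
eef_pos: [436.4, 325.9, 199.0]
tool_rot: [0.182, 0.983, 0.0, 0.0]
contact_force: [0.6, 0.2, -0.2]
opening: 91.6
```

Run:
```python
from h import *
i=imaging.camera_info("wrist"); im=imaging.camera("wrist"); save("w10full.png",im)
print(tcp()[0]); c=proj(i,[436.9,325.6,67])[0]; print(c)
go(575,100,150,69)
cv2.imwrite("pics/w10.png",cv2.resize(im[80:330,200:450,::-1],None,fx=2.4,fy=2.4))
```

```text
[435.65324965 325.50436995 197.65745794]
[317.7638832 196.7048109]
t 25.1 shift [-0.2111 -0.1604  0.0476] spin -0.0 yaw now 69.0 j6 -0.78
```

View pics/w10.png

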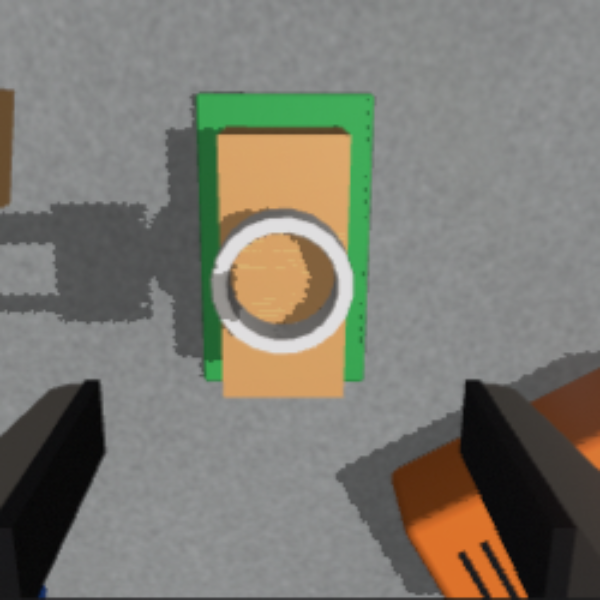

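Run:
```python
from h import *
i=imaging.camera_info("wrist"); m=np.zeros((400,640),bool); m[171:228,289:347]=1
print(fit_round(i,m,[(78,30)],(437,326)))
im=cv2.imread("pics/w10full.png")[...,::-1].copy(); b=tanall(im); b[:, :280]=0
c=proj(i,[455,318,56])[0]
hull=comp(b,proj(i,[437,326,56])[0]); print("bridge",fit_box(i,hull,120,56,6,56,(437,325.6,-21)))
```

```text
(array([435.6, 324.9]), array([-1.2, -0.5,  1.2,  0.6]))
bridge (array([484.5, 305.2, -19.7]), np.float64(29.66))
```

>>> {"api": "drive_tool", "payload": {"steps": [{"grip": 1, "x": -0.0352, "y": -0.0267, "z": 0, "spin": 0}, {"grip": 1, "x": -0.0352, "y": -0.0267, "z": 0, "spin": 0}, {"grip": 1, "x": -0.0352, "y": -0.0267, "z": 0, "spin": 0}, {"grip": 1, "x": -0.0352, "y": -0.0267, "z": 0, "spin": 0}, {"grip": 1, "x": -0.0352, "y": -0.0267, "z": 0.02, "spin": 0}, {"grip": 1, "x": -0.0352, "y": -0.0267, "z": 0.02, "spin": 0}, {"grip": 1, "x": 0, "y": 0, "z": 0, "spin": 0}, {"grip": 1, "x": 0, "y": 0, "z": 0, "spin": 0}]}}

```text
t: 25.85
eef_pos: [574.4, 100.0, 156.3]
tool_rot: [0.183, 0.983, -0.0, -0.003]
contact_force: [-0.9, -0.0, 0.2]
opening: 91.8
```

Run:
```python
from h import *
i=imaging.camera_info("wrist"); im=imaging.camera("wrist"); save("w11.png",im)
m=comp(mask(im,"blue"),proj(i,[575,100,50])[0]); print(ext(np.argwhere(m)[:,::-1]),fit_round(i,m,CYL(0),(575,100)))
print(tcp()[0]);go(575,100,36,69)
```

```text
[299 177 339 230] (array([575.7, 100.3]), array([-0.8, -1.2,  0.8,  1.1]))
[574.75724999 100.99884349 157.47352515]
t 25.9 shift [-0.001  -0.0008  0.1215] spin -0.0 yaw now 69.0 j6 -1.24
```

Ring is within about 1.5 mm of the bridge middle. The cylinder is confirmed at (575.5, 100.2), so gripping it high.

>>> {"api": "drive_tool", "payload": {"steps": [{"grip": 1, "x": -0.001, "y": -0.0005, "z": 0.04, "spin": 0}, {"grip": 1, "x": 0, "y": 0, "z": 0.04, "spin": 0}, {"grip": 1, "x": 0, "y": 0, "z": 0.04, "spin": 0}, {"grip": 1, "x": 0, "y": 0, "z": 0, "spin": 0}, {"grip": -0.4, "x": 0, "y": 0, "z": 0, "spin": 0}, {"grip": -0.4, "x": 0, "y": 0, "z": 0, "spin": 0}, {"grip": -0.4, "x": 0, "y": 0, "z": 0, "spin": 0}, {"grip": -0.4, "x": 0, "y": 0, "z": 0, "spin": 0}]}}

```text
t: 26.7
eef_pos: [578.1, 99.7, 41.0]
tool_rot: [0.182, 0.983, 0.0, 0.002]
contact_force: [-0.4, -0.9, 0.2]
opening: 62.0
```

>>> {"api": "drive_tool", "payload": {"steps": [{"grip": -0.4, "x": 0, "y": 0, "z": 0, "spin": 0}, {"grip": -0.4, "x": 0, "y": 0, "z": 0, "spin": 0}, {"grip": -0.4, "x": 0, "y": 0, "z": 0, "spin": 0}, {"grip": -0.4, "x": 0, "y": 0, "z": 0, "spin": 0}, {"grip": -0.4, "x": 0, "y": 0, "z": 0, "spin": 0}, {"grip": -0.4, "x": 0, "y": 0, "z": 0, "spin": 0}]}}

```text
t: 27.3
eef_pos: [576.8, 99.7, 39.0]
tool_rot: [0.183, 0.983, 0.0, 0.0]
contact_force: [-0.3, -0.4, 2.1]
opening: 37.8
```

Run:
```python
from h import *
i=imaging.camera_info("wrist"); im=imaging.camera("wrist"); save("w12.png",im)
m=comp(mask(im,"blue"),proj(i,[575,100,60])[0]); e=ext(np.argwhere(m)[:,::-1]); print(e,m.sum(),fit_round(i,m,CYL(0),(575,100)),proj(i,[[575,100,70],[575,100,0]]))
p,R=tcp();print(p,status.sense()["opening"]);go(435.8,325.2,150,69)
```

```text
[281 207 353 308] 5629 (array([575.8,  98.9]), array([-0. , -1.9,  0. ,  1.6])) [[318.35837242 277.10492509]
 [317.93123888 227.70804328]]
[576.73573863  99.67250634  38.96669144] 37.904880221300374
t 27.4 shift [ 0.2125  0.1599 -0.111 ] spin -0.0 yaw now 69.0 j6 -1.24
```

>>> {"api": "drive_tool", "payload": {"steps": [{"grip": -0.4, "x": 0, "y": 0, "z": -0.02, "spin": 0}, {"grip": -0.4, "x": 0, "y": 0, "z": -0.04, "spin": 0}, {"grip": -0.4, "x": 0, "y": 0, "z": -0.04, "spin": 0}, {"grip": -0.4, "x": 0.0354, "y": 0.0267, "z": -0.011, "spin": 0}, {"grip": -0.4, "x": 0.0354, "y": 0.0267, "z": 0, "spin": 0}, {"grip": -0.4, "x": 0.0354, "y": 0.0267, "z": 0, "spin": 0}, {"grip": -0.4, "x": 0.0354, "y": 0.0267, "z": 0, "spin": 0}, {"grip": -0.4, "x": 0.0354, "y": 0.0267, "z": 0, "spin": 0}]}}

```text
t: 28.15
eef_pos: [458.0, 289.0, 149.6]
tool_rot: [0.183, 0.983, -0.0, -0.0]
contact_force: [0.2, 1.0, -1.3]
opening: 37.9
```

>>> {"api": "drive_tool", "payload": {"steps": [{"grip": -0.4, "x": 0.0354, "y": 0.0267, "z": 0, "spin": 0}, {"grip": -0.4, "x": 0, "y": 0, "z": 0.015, "spin": 0}, {"grip": -0.4, "x": 0, "y": 0, "z": 0, "spin": 0}, {"grip": -0.4, "x": 0, "y": 0, "z": 0, "spin": 0}, {"grip": -0.4, "x": 0, "y": 0, "z": 0, "spin": 0}]}}

```text
t: 28.65
eef_pos: [436.8, 324.4, 135.1]
tool_rot: [0.183, 0.983, -0.0, 0.0]
contact_force: [0.2, -0.1, -0.7]
opening: 38.0
```

Run:
```python
from h import *
im=imaging.camera("wrist"); i=imaging.camera_info("wrist")
for _ in range(3): p,R=tcp(); print(p,status.sense()["t"]); imaging.camera("wrist")
go(436,325.4,95,69); cv2.imwrite("pics/w13.png",cv2.resize(im[130:380,190:440,::-1],None,fx=2.4,fy=2.4))
```

```text
[436.92376934 324.53861504 135.29043958] 28.7
[436.88094431 324.62645928 135.32444929] 28.75
[436.79002546 324.76025467 135.31591073] 28.8
t 28.9 shift [0.0008 0.0002 0.0403] spin -0.1 yaw now 68.9 j6 -0.78
```

View pics/w13.png

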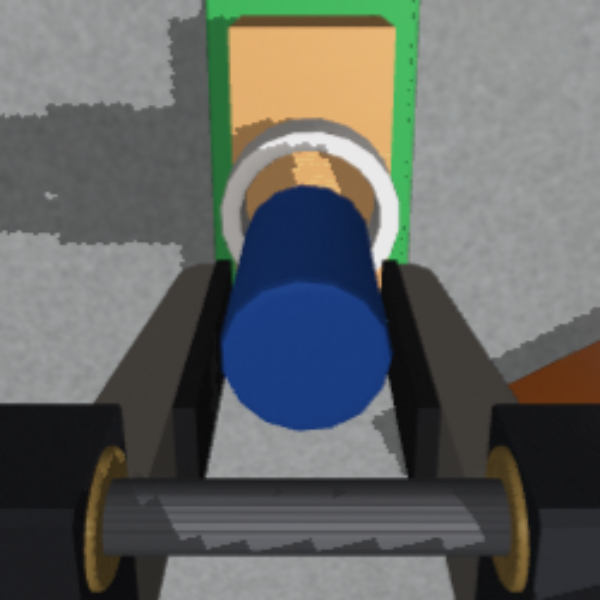

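The cylinder (222–391 in the crop) is in line with the ring (221–399). Lowering in stages while watching the force.

>>> {"api": "drive_tool", "payload": {"steps": [{"grip": -0.4, "x": 0.0006, "y": 0.0004, "z": 0.015, "spin": 0}, {"grip": -0.4, "x": 0, "y": 0, "z": 0.005, "spin": 0}, {"grip": -0.4, "x": 0, "y": 0, "z": 0, "spin": 0}, {"grip": -0.4, "x": 0, "y": 0, "z": 0, "spin": 0}]}}

```text
t: 29.25
eef_pos: [435.2, 325.9, 114.4]
tool_rot: [0.182, 0.983, -0.0, -0.0]
contact_force: [-0.8, -0.3, -0.8]
opening: 37.7
```

>>> {"api": "drive_tool", "payload": {"steps": [{"grip": -0.4, "x": 0, "y": 0, "z": 0.006, "spin": 0}, {"grip": -0.4, "x": 0, "y": 0, "z": 0.006, "spin": 0}, {"grip": -0.4, "x": 0, "y": 0, "z": 0.004, "spin": 0}, {"grip": -0.4, "x": 0, "y": 0, "z": 0, "spin": 0}, {"grip": -0.4, "x": 0, "y": 0, "z": 0, "spin": 0}]}}

```text
t: 29.75
eef_pos: [435.4, 326.0, 98.8]
tool_rot: [0.182, 0.983, -0.0, -0.0]
contact_force: [0.3, -0.6, -0.1]
opening: 37.8
```

>>> {"api": "drive_tool", "payload": {"steps": [{"grip": -0.4, "x": 0, "y": 0, "z": 0.003, "spin": 0}, {"grip": -0.4, "x": 0, "y": 0, "z": 0.001, "spin": 0}, {"grip": -0.4, "x": 0, "y": 0, "z": 0, "spin": 0}, {"grip": -0.4, "x": 0, "y": 0, "z": 0, "spin": 0}]}}

```text
t: 30.15
eef_pos: [435.5, 326.0, 94.9]
tool_rot: [0.182, 0.983, 0.0, 0.0]
contact_force: [-0.2, 0.6, -0.3]
opening: 37.6
```

>>> {"api": "drive_tool", "payload": {"steps": [{"grip": -0.4, "x": 0, "y": 0, "z": 0.001, "spin": 0}, {"grip": -0.4, "x": 0, "y": 0, "z": 0, "spin": 0}, {"grip": -0.4, "x": 0, "y": 0, "z": 0, "spin": 0}]}}

```text
t: 30.45
eef_pos: [435.9, 326.2, 94.7]
tool_rot: [0.182, 0.983, 0.0, 0.0]
contact_force: [-0.1, -0.4, 5.5]
opening: 37.6
```

>>> {"api": "drive_tool", "payload": {"steps": [{"grip": 1, "x": 0, "y": 0, "z": 0, "spin": 0}, {"grip": 1, "x": 0, "y": 0, "z": 0, "spin": 0}, {"grip": 1, "x": 0, "y": 0, "z": 0, "spin": 0}, {"grip": 1, "x": 0, "y": 0, "z": 0, "spin": 0}, {"grip": 1, "x": 0, "y": 0, "z": -0.03, "spin": 0}, {"grip": 1, "x": 0, "y": 0, "z": -0.04, "spin": 0}, {"grip": 1, "x": 0, "y": 0, "z": -0.04, "spin": 0}, {"grip": 1, "x": 0, "y": 0, "z": 0, "spin": 0}]}}

```text
t: 31.25
eef_pos: [438.9, 327.6, 210.5]
tool_rot: [0.182, 0.983, 0.003, 0.005]
contact_force: [0.8, 0.3, 0.6]
opening: 91.7
```

>>> {"api": "drive_tool", "payload": {"steps": [{"grip": 1, "x": 0, "y": 0, "z": 0, "spin": 0}, {"grip": 1, "x": 0, "y": 0, "z": 0, "spin": 0}]}}

```text
t: 31.45
eef_pos: [434.6, 325.6, 202.2]
tool_rot: [0.183, 0.983, -0.001, -0.001]
contact_force: [0.9, -0.2, -0.1]
opening: 92.1
```

Run:
```python
from h import *
im=imaging.camera("wrist"); i=imaging.camera_info("wrist"); save("w14.png",im)
m=comp(mask(im,"blue"),proj(i,[436,325.5,110])[0]); t=[];v,u=np.nonzero(m)
print("cyl",ext(np.argwhere(m)[:,::-1]),fit_round(i,m,[(78,19),(126,19)],(436,325.5)),"top",proj(i,[436,325.5,126]))
go(576.8,-8.5,160,69)
```

```text
cyl [298 179 340 233] (array([433.3, 326.5]), array([-0.7,  0.4,  0.7, -0.3])) top [[319.05713964 215.73440121]]
t 31.5 shift [-0.2529 -0.2605  0.0419] spin -0.0 yaw now 69.0 j6 -0.78
```

>>> {"api": "drive_tool", "payload": {"steps": [{"grip": 1, "x": -0.0316, "y": -0.0326, "z": 0, "spin": 0}, {"grip": 1, "x": -0.0316, "y": -0.0326, "z": 0, "spin": 0}, {"grip": 1, "x": -0.0316, "y": -0.0326, "z": 0, "spin": 0}, {"grip": 1, "x": -0.0316, "y": -0.0326, "z": 0, "spin": 0}, {"grip": 1, "x": -0.0316, "y": -0.0326, "z": 0, "spin": 0}, {"grip": 1, "x": -0.0316, "y": -0.0326, "z": 0.02, "spin": 0}, {"grip": 1, "x": -0.0316, "y": -0.0326, "z": 0.02, "spin": 0}, {"grip": 1, "x": -0.0316, "y": -0.0326, "z": 0.02, "spin": 0}]}}

```text
t: 32.3
eef_pos: [577.3, -9.8, 141.5]
tool_rot: [0.183, 0.983, 0.0, -0.001]
contact_force: [0.1, 1.3, -0.9]
opening: 91.8
```

>>> {"api": "drive_tool", "payload": {"steps": [{"grip": 1, "x": 0, "y": 0, "z": 0.015, "spin": 0}, {"grip": 1, "x": 0, "y": 0, "z": 0, "spin": 0}, {"grip": 1, "x": 0, "y": 0, "z": 0, "spin": 0}, {"grip": 1, "x": 0, "y": 0, "z": 0, "spin": 0}]}}

```text
t: 32.7
eef_pos: [578.0, -6.9, 129.7]
tool_rot: [0.182, 0.983, 0.0, 0.0]
contact_force: [-0.2, -0.5, -0.0]
opening: 91.9
```

Run:
```python
from h import *
im=imaging.camera("wrist"); i=imaging.camera_info("wrist"); save("w15.png",im)
m=comp(mask(im,"red"),proj(i,[577,-9,30])[0])
print(ext(np.argwhere(m)[:,::-1]),fit_round(i,m,CAP(0),(577,-9)),tcp()[0])
go(577,-9,8,69)
```

```text
[291 175 336 225] (array([575.3, -10.4]), array([-0.6, -0.4,  0.6,  0.4])) [578.17364538  -6.97584088 129.96483928]
t 32.8 shift [ 0.0006 -0.0023  0.122 ] spin 0.1 yaw now 69.1 j6 -1.43
```

>>> {"api": "drive_tool", "payload": {"steps": [{"grip": 1, "x": 0.0012, "y": -0.0034, "z": 0.04, "spin": 0}, {"grip": 1, "x": 0, "y": 0, "z": 0.04, "spin": 0}, {"grip": 1, "x": 0, "y": 0, "z": 0.03, "spin": 0}, {"grip": 1, "x": 0, "y": 0, "z": 0.009, "spin": 0}, {"grip": 1, "x": 0, "y": 0, "z": 0, "spin": 0}, {"grip": 1, "x": 0, "y": 0, "z": 0, "spin": 0}, {"grip": -0.3, "x": 0, "y": 0, "z": 0, "spin": 0}, {"grip": -0.3, "x": 0, "y": 0, "z": 0, "spin": 0}]}}

```text
t: 33.55
eef_pos: [576.9, -11.1, 11.7]
tool_rot: [0.182, 0.983, -0.0, 0.002]
contact_force: [0.2, 1.1, -1.1]
opening: 78.0
```

>>> {"api": "drive_tool", "payload": {"steps": [{"grip": -0.3, "x": 0, "y": 0, "z": 0, "spin": 0}, {"grip": -0.3, "x": 0, "y": 0, "z": 0, "spin": 0}, {"grip": -0.3, "x": 0, "y": 0, "z": 0, "spin": 0}, {"grip": -0.3, "x": 0, "y": 0, "z": 0, "spin": 0}, {"grip": -0.3, "x": 0, "y": 0, "z": 0, "spin": 0}, {"grip": -0.3, "x": 0, "y": 0, "z": 0, "spin": 0}, {"grip": -0.3, "x": 0, "y": 0, "z": 0, "spin": 0}]}}

```text
t: 34.25
eef_pos: [575.5, -10.9, 9.9]
tool_rot: [0.182, 0.983, 0.0, -0.0]
contact_force: [-0.2, 0.9, 0.8]
opening: 43.6
```

Run:
```python
from h import *
im=imaging.camera("wrist"); i=imaging.camera_info("wrist"); save("w16.png",im)
m=comp(mask(im,"red"),proj(i,[577,-9,30])[0]); p,R=tcp()
print(ext(np.argwhere(m)[:,::-1]),fit_round(i,m,CAP(0),(577,-9)),p,status.sense()["opening"],status.sense()["contact_force"])
go(435.8,325.5,190,69)
```

```text
[279 215 355 302] (array([574.8, -11.7]), array([-1.2, -0.5,  1.2,  0.6])) [575.49545874 -10.87635437   9.89396154] 43.22091799918008 [-0.17650388  0.4880024   0.9478539 ]
t 34.3 shift [ 0.2511  0.2638 -0.1801] spin -0.0 yaw now 69.0 j6 -1.43
```

>>> {"api": "drive_tool", "payload": {"steps": [{"grip": -0.3, "x": 0, "y": 0, "z": -0.02, "spin": 0}, {"grip": -0.3, "x": 0, "y": 0, "z": -0.04, "spin": 0}, {"grip": -0.3, "x": 0, "y": 0, "z": -0.04, "spin": 0}, {"grip": -0.3, "x": 0, "y": 0, "z": -0.04, "spin": 0}, {"grip": -0.3, "x": 0, "y": 0, "z": -0.04, "spin": 0}, {"grip": -0.3, "x": 0.035, "y": 0.023, "z": 0, "spin": 0}, {"grip": -0.3, "x": 0.035, "y": 0.023, "z": 0, "spin": 0}, {"grip": -0.3, "x": 0.035, "y": 0.023, "z": 0, "spin": 0}]}}

```text
t: 35.1
eef_pos: [501.4, 92.0, 190.1]
tool_rot: [0.183, 0.983, 0.0, 0.0]
contact_force: [0.2, 0.3, -0.9]
opening: 43.6
```

>>> {"api": "drive_tool", "payload": {"steps": [{"grip": -0.3, "x": 0.035, "y": 0.023, "z": 0, "spin": 0}, {"grip": -0.3, "x": 0.035, "y": 0.023, "z": 0, "spin": 0}, {"grip": -0.3, "x": 0.035, "y": 0.023, "z": 0, "spin": 0}, {"grip": -0.3, "x": 0.03, "y": 0.022, "z": 0, "spin": 0}, {"grip": -0.3, "x": 0, "y": 0, "z": 0, "spin": 0}, {"grip": -0.3, "x": 0, "y": 0, "z": 0, "spin": 0}, {"grip": -0.3, "x": 0, "y": 0, "z": 0, "spin": 0}, {"grip": -0.3, "x": 0, "y": 0, "z": 0, "spin": 0}]}}

```text
t: 35.9
eef_pos: [409.6, 223.6, 189.9]
tool_rot: [0.183, 0.983, -0.0, 0.0]
contact_force: [-0.2, 0.3, -1.6]
opening: 43.6
```

Run:
```python
from h import *
im=imaging.camera("wrist"); i=imaging.camera_info("wrist"); save("w17.png",im)
p,R=tcp(); c=proj(i,[435.5,325.5,105])[0]
m=comp(mask(im,"blue"),c)
print("cyl",c,ext(np.argwhere(m)[:,::-1]),fit_round(i,m,[(78,19),(126,19)],(435,325)))
zb=p[2]-9.9; m=comp(mask(im,"red"),proj(i,[*p[:2],zb+20])[0]); print("cap",fit_round(i,m,CAP(zb),p[:2]),p,status.sense()["opening"])
im2=imaging.camera("side");j=imaging.camera_info("side"); m=comp(mask(im2,"blue"),proj(j,[435.5,325.5,105])[0])
print("cyl side",m.sum(),fit_round(j,m,[(78,19),(126,19)],(435,325)))
go(435.8,325.5,136,69)
```

```text
cyl [437.65168665 196.89898705] [426 173 469 223] (array([438.3, 331.5]), array([-11.6,  -2.4,   9.7,   2.9]))
cap (array([409. , 223.1]), array([-0.7, -0.5,  0.7,  0.6])) [409.60915494 223.6632458  189.85109324] 43.441122814460456
cyl side 76 (array([437.4, 326.9]), array([-1.7, -0.4,  1.7,  0.3]))
t 36.0 shift [0.0121 0.1044 0.0538] spin -0.1 yaw now 68.9 j6 -0.96
```

```bash
python3 -c "
import cv2
a=cv2.imread('pics/w17.png')[100:300,340:540]; cv2.imwrite('pics/w17c.png',cv2.resize(a,None,fx=3,fy=3,interpolation=cv2.INTER_CUBIC))"
```

```text
(no output)
```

View pics/w17c.png

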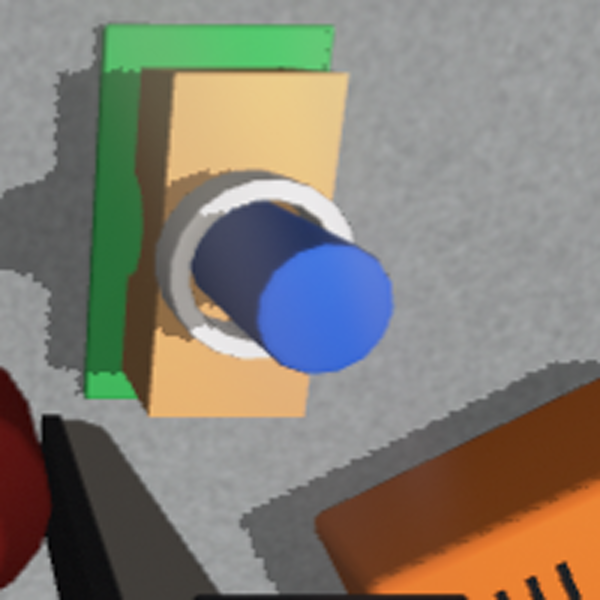

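The cylinder stands upright inside the white ring; its top disc spans full pixels 426–471, 181–224.

Run:
```python
from h import *
i=imaging.camera_info("wrist")
m=np.zeros((400,640),bool); m[181:224,426:471]=1
x,r=fit_round(i,m,[(124,19)],(436,326)); print(x,r,tcp()[0]); go(*x,136,69)
```

```text
[435.3 326.8] [-1.  -0.8  1.   0.9] [409.51481098 223.77483048 189.84180757]
t 36.0 shift [0.0131 0.1054 0.0538] spin -0.1 yaw now 68.9 j6 -0.96
```

>>> {"api": "drive_tool", "payload": {"steps": [{"grip": -0.3, "x": 0.0042, "y": 0.0352, "z": 0, "spin": 0}, {"grip": -0.3, "x": 0.0042, "y": 0.0352, "z": 0, "spin": 0}, {"grip": -0.3, "x": 0.0042, "y": 0.0352, "z": 0, "spin": 0}, {"grip": -0.3, "x": 0, "y": 0, "z": 0.02, "spin": 0}, {"grip": -0.3, "x": 0, "y": 0, "z": 0.02, "spin": 0}, {"grip": -0.3, "x": 0, "y": 0, "z": 0, "spin": 0}, {"grip": -0.3, "x": 0, "y": 0, "z": 0, "spin": 0}, {"grip": -0.3, "x": 0, "y": 0, "z": 0, "spin": 0}]}}

```text
t: 36.8
eef_pos: [436.0, 327.7, 151.3]
tool_rot: [0.183, 0.983, 0.001, 0.001]
contact_force: [-0.2, 0.5, 0.6]
opening: 43.6
```

>>> {"api": "drive_tool", "payload": {"steps": [{"grip": -0.3, "x": 0, "y": 0, "z": 0, "spin": 0}, {"grip": -0.3, "x": 0, "y": 0, "z": 0, "spin": 0}, {"grip": -0.3, "x": 0, "y": 0, "z": 0, "spin": 0}]}}

```text
t: 37.1
eef_pos: [435.3, 327.7, 150.5]
tool_rot: [0.183, 0.983, 0.0, 0.0]
contact_force: [0.9, 0.4, -0.4]
opening: 43.5
```

Run:
```python
from h import *
print(tcp()[0]); go(436,326.6,135.9,69)
```

```text
[435.34382121 327.72425525 150.45550436]
t 37.1 shift [-0.001  -0.0008  0.0146] spin -0.0 yaw now 69.0 j6 -0.78
```

>>> {"api": "drive_tool", "payload": {"steps": [{"grip": -0.3, "x": -0.001, "y": -0.0008, "z": 0.008, "spin": 0}, {"grip": -0.3, "x": 0, "y": 0, "z": 0.004, "spin": 0}, {"grip": -0.3, "x": 0, "y": 0, "z": 0, "spin": 0}, {"grip": -0.3, "x": 0, "y": 0, "z": 0, "spin": 0}, {"grip": -0.3, "x": 0, "y": 0, "z": 0.0015, "spin": 0}, {"grip": -0.3, "x": 0, "y": 0, "z": 0, "spin": 0}, {"grip": -0.3, "x": 0, "y": 0, "z": 0, "spin": 0}]}}

```text
t: 37.8
eef_pos: [435.8, 326.6, 136.5]
tool_rot: [0.182, 0.983, 0.0, 0.0]
contact_force: [-0.0, -0.1, -0.2]
opening: 43.6
```

>>> {"api": "drive_tool", "payload": {"steps": [{"grip": -0.3, "x": 0, "y": 0, "z": 0.001, "spin": 0}, {"grip": -0.3, "x": 0, "y": 0, "z": 0, "spin": 0}, {"grip": -0.3, "x": 0, "y": 0, "z": 0, "spin": 0}]}}

```text
t: 38.1
eef_pos: [435.9, 326.7, 135.8]
tool_rot: [0.182, 0.983, 0.0, 0.0]
contact_force: [0.3, 0.2, 2.5]
opening: 42.8
```

>>> {"api": "drive_tool", "payload": {"steps": [{"grip": 1, "x": 0, "y": 0, "z": 0, "spin": 0}, {"grip": 1, "x": 0, "y": 0, "z": 0, "spin": 0}, {"grip": 1, "x": 0, "y": 0, "z": 0, "spin": 0}, {"grip": 1, "x": 0, "y": 0, "z": 0, "spin": 0}, {"grip": 1, "x": 0, "y": 0, "z": -0.02, "spin": 0}, {"grip": 1, "x": 0, "y": 0, "z": -0.04, "spin": 0}, {"grip": 1, "x": 0, "y": 0, "z": -0.04, "spin": 0}, {"grip": 1, "x": 0, "y": 0, "z": -0.03, "spin": 0}]}}

```text
t: 38.9
eef_pos: [436.2, 326.8, 268.1]
tool_rot: [0.182, 0.983, 0.001, 0.001]
contact_force: [1.3, 0.3, -0.1]
opening: 91.7
```

>>> {"api": "drive_tool", "payload": {"steps": [{"grip": 1, "x": 0, "y": -0.04, "z": 0, "spin": 0}, {"grip": 1, "x": 0, "y": -0.04, "z": 0, "spin": 0}, {"grip": 1, "x": 0, "y": -0.03, "z": 0, "spin": 0}, {"grip": 1, "x": 0, "y": 0, "z": 0, "spin": 0}, {"grip": 1, "x": 0, "y": 0, "z": 0, "spin": 0}, {"grip": 1, "x": 0, "y": 0, "z": 0, "spin": 0}, {"grip": 1, "x": 0, "y": 0, "z": 0, "spin": 0}]}}

```text
t: 39.6
eef_pos: [396.4, 224.6, 265.3]
tool_rot: [0.182, 0.983, 0.0, -0.0]
contact_force: [0.1, -0.0, 0.5]
opening: 91.8
```

Run:
```python
from h import *
im=imaging.camera("wrist"); i=imaging.camera_info("wrist"); print(tcp()[0])
m=comp(mask(im,"red"),proj(i,[435.5,326,150])[0]); print("cap",fit_round(i,m,CAP(126),(435.5,326)))
j=imaging.camera_info("side"); s=imaging.camera("side")
print("cap side",fit_round(j,comp(mask(s,"red"),proj(j,[435.5,326,150])[0]),CAP(126),(435.5,326)),"cyl side",fit_round(j,comp(mask(s,"blue"),proj(j,[435.5,326,100])[0]),[(78,19),(126,19)],(435.5,326)))
a=cv2.resize(im[60:310,330:580],(400,400),interpolation=cv2.INTER_CUBIC); b=cv2.resize(s[100:300,230:430],(400,400),interpolation=cv2.INTER_CUBIC)
save("final.png",np.hstack([a,b]))
```

```text
[396.38872276 224.53865765 265.25977046]
cap (array([438.3, 329.1]), array([-4.9, -2.9,  4.4,  3.2]))
cap side (array([435.7, 331.4]), array([-1.5, -1.3,  1.6,  1.2])) cyl side (array([436. , 307.8]), array([-1.7, -4. ,  1.7,  3.8]))
```

View pics/final.png

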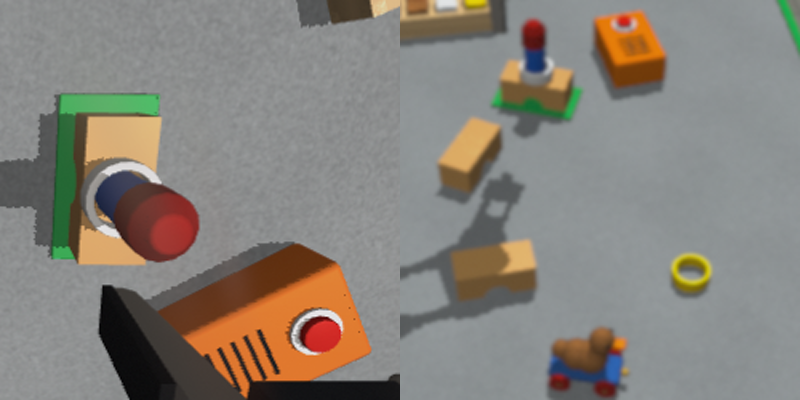

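The tower is complete: bridge on the plate, ring, cylinder, and the cap upright and centred (left half at (160,220), right half at (535,60)). The duck and yellow ring are where they were. Handing in.

```bash
python3 -c "
from bench import manip; print(manip.sign_off())"
```

```text
the job is handed in; nothing more can be done
None
```

I rebuilt the lighthouse on the green plate and handed the job in at about 40 s of the 138 s allowed. The sign-off gave no verdict.

**Steps in order:** I set the cap and cylinder aside upright and apart, then placed the bridge, white ring, cylinder and cap. I let go of each part only once it was at its expected resting height, and the arm was clear of everything at the end.

**Last checks:**
- **Bridge:** it measured (436.9, 325.6) mm at −21.0°. The plate measured about (435.7, 326.3) mm at −21.1°.
- **White ring:** it is within about 1.5 mm of the bridge centre.
- **Cylinder:** it touched down at its expected height and stands about 2 mm from the ring centre.
- **Cap:** it touched down on the cylinder at its expected height, about 1 mm off centre by arm position, and looks upright in the last pictures.
- **Other things:** the yellow ring and duck look untouched in the last side view. The saucepan was outside that crop, but the arm never went near it.

**Checks that disagreed:**
- **Side and top cameras:** in earlier checks they read about 4 mm away from the wrist camera, so I trusted the close wrist measurements.
- **Final automatic fits:** the cap fits had large errors or read 3–5 mm off in y, and the side fit of the cylinder failed. I judged the end state from the picture and the touchdown heights.

I viewed 15 pictures, one over the budget of 14.

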